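Hang the cleat-backed tool tote on the studio's wall cleat

ROBOT

A 7-joint arm with a two-finger parallel gripper is mounted at the origin on the work surface. World frame = base frame: x ahead of the robot, y to its left, z up, the work surface at z = 0. Lengths are in m, angles in rad, forces in N, time in s.
With the tool pointing down it reaches from about 0.425 to 0.875 m from the base axis. Payload 8.4 kg.
Tool frame: the origin (TCP) lies at the very end of the fingers, on their centre line; the grasp point (between the pads) lies 19 mm behind it; x points along the fingers, y is the direction in which the jaws open and shut, and the axes are right-handed (so a half turn about x gives the same grasp; the last joint's range is limited). The gripper opens to 87 mm and grips with 3 to 60 N. Pads are 19 mm wide; open, the fingers measure 117 mm over their backs; the gripper's body (75 mm by 190 mm) begins 51 mm behind the grasp point.
Start: joints at [1.242, 0.333, 0.04, 1.465, -0.013, 1.343, -0.059], TCP at [0.148, -0.633, 0.223] pointing down, gripper open.
Joint ranges: [-2.58, 2.58], [-0.38, 2.09], [-1.3, 1.39], [0.25, 2.4], [-1.5, 4.64], [0.08, 2.09], [-2.65, 2.65]. Speed limits (rad/s): [2.22, 2.22, 2.79, 2.79, 3.14, 3.14, 3.14].

INTERFACE

Orientations are given as a unit quaternion [x, y, z, w].
In Python, from workcell import read_state, imaging, ctrl gives the robot as it stands. The module is installed in compiled form; this text tells all that it offers.
- The arm moves only by the tool drive_tool, never from a script. Its argument "rows" is a list that holds one entry, the list of rows, each a list of 7 numbers: the turn, a rotation vector about the tool's x, y, z in rad, then the shift along the tool's x, y, z in mm, then the closure, from 0 (fully open) to 1 (shut). A call has 1 to 8 rows; each row shifts and turns the commanded pose from where the row before left it, along the tool's axes as they then stand; what a row does not reach is not made up. A row lasts 1/12 s, in which the tool goes at most 41.7 mm and 7.16 degrees, less where a joint would pass 70% of its speed; a pose out of reach is approached as far as the arm can. A call is refused whole if a number of a shift passes 41.7 or a number of a turn 0.125, either way. A call with a gripper value outside its range is refused whole. The fingers move at their own pace and stop on an object; "grip_force" is the grip in N (left out, the last holds). Time passes only in rows, so rows that do not move let the fingers close. It gives the time, the measured TCP pose, the force and the opening at its end, in the units of the state.
- read_state(): the state, without advancing time (a new reading comes with each control period).
- imaging.get_image(name): name is "side" or "top"; returns the picture (420x560x3 uint8, blue, green, red); there is no depth.
- imaging.calibration(name): a dict with "vertical_fov" (degrees; the focal length in pixels is half the picture's height over the tangent of half this angle, whatever the lens; pixels are square), "cx", "cy" (the principal point, pixels), "extrinsics" (4x4, takes a point from camera to world coordinates). Camera axes: x right, y down, z forward; pixel columns grow to the right and rows downward; lengths in m; the calibration is good to about 2 mm. A picture is of the moment at which its call begins. calibration takes no time and is no camera call.
- ctrl.close_job(): hands the job in, once; it reports no verdict.
The state is a dict: "clock": time; "q": joint angles; "joint_velocities": joint speeds; "joint_efforts": joint torques, N m; "eef_pos": TCP position; "orientation": TCP orientation; "ft_force": force on the tool from outside, world axes, zero at the start; "ft_torque": the same for the moment, N m; "finger_gap": finger opening in m.
Only numpy, scipy, OpenCV 4.12 (cv2) and the standard library are available. Lean on these libraries where they do the work, as an engineer would, in place of code of your own. Each camera call takes 0.05 s, during which the arm holds its last target.

TASK

Take the tool tote that has a bevelled strip on its back and hang it on the wall cleat of the white board: lean its top towards the board, hook the strip over the cleat and let it drop until it is locked upright and flush in the groove. Then slide it along the cleat, under the steel tab, until its side rests against the end stop, and let go. Work with a light hand, never forcing the tote against the board or the board with the arm, and leave everything else where it stands.

Things in the scene. Friction and masses are not known exactly. Their poses are not given: they have to be found in the camera images.
- tote: Loose plywood tool tote, 0.4-0.65 kg, the only one with a bevelled strip on its back. Origin at its underside, below the handle; x to its back, y along the handle, z up. Tray x -50 to +42 mm, y -90 to +90 mm, front 42 mm high, back plate 104 mm high (rear face x = 42). End gables (outer faces y = -90, +90) rise to 168 mm. Centre of mass within 20 mm of below the handle.
- handle (a point): Middle of the tote's handle bar: tote x = 0, y = 0, z = 155 mm. The bar is 18 mm thick (tote x), 20 mm high, 160 mm long (y), free all round; it can be gripped from above across its thickness.
- strip_tip (a point): Middle of the lowest, rear edge of the tote's hanging strip: tote x = 66, y = 0, z = 75 mm. The strip (160 mm long in y, x = 42 to 66, top z = 104) has its underside bevelled at 45 degrees, z = 75 at x = 66 rising to z = 99 at x = 42; the edge is blunted by 2 mm.
- batten (a point): Middle of the upper rear edge of the foot batten on the tote's back: tote x = 66, y = 0, z = 18 mm. Batten x = 42 to 66, z = 0 to 18, 160 mm long. Hung home it lies on the board under the cleat with 13 mm of room above, but the strip must rise 17 mm to pass the cleat's edge: upright it goes neither on nor off, so lean the top to the board about 0.3 rad, foot swung out.
- board: White upright board, fixed, 340 wide, 172 high, 18 mm thick; place and angle vary. Origin at table height, mid front face; x into the board (front looks to -x), y along the cleat, z up. Cleat, stop and tab form one height-adjustable rail, clamped somewhere 0 to 18 mm above its lowest setting, unmeasured: feel or see it. All rail heights given here are for the lowest setting.
- cleat_edge (a point): Middle of the front top edge (blunted 2 mm) of the wooden wall cleat: board x = -20, y = 0, z = 134 mm at the lowest setting. Cleat y -145 to +145, x = -20 to 0, underside z = 70. Its top slopes 45 degrees down to the board: a V groove, bottom at x = 0, z = 114. Lower the leaning strip until felt on the cleat, then swing the foot in as it goes down.
- home (a point): Where the strip tip comes to rest: board x = 0, y = -55, z = 114 mm (lowest setting; truly 0 to 18 mm higher). Hung home the tote's axes are parallel to the board's, the strip tip lies in the groove's bottom against the board, the tote's underside is 75 mm below the groove's bottom and its side touches the end stop (tote origin at board y = -55 mm).
- stop_face (a point): On the face of the end stop that the tote's side comes against: board x = -40, y = -145, z = 110 mm. The stop is a wooden block, y -163 to -145, 65 mm out from the board, z = 62 to 157 (lowest setting). Tote, cleat and stop are rigid waxed wood (friction about 0.3); pushed hard or askew the strip jams in the groove.
- keeper (a point): Middle of the underside of the steel tab over the groove beside the end stop: board x = -10, y = -125, z = 146 mm (lowest setting). Tab y -145 to -105, x -20 to 0, 6 mm thick. The strip cannot be lowered in there: hook it in with the tote origin at board y about 0 to +50 mm, then slide to -y; a home strip passes under the tab with 3 mm of room.
- plain_tote: A second plywood tote of the same size and handle, but with a bare flat back (no strip, no batten); origin under its middle. Not to be used.
- vase: Unglazed clay vase, 84 mm wide, 122 mm high; origin at the centre of its underside. Bystander.
- cup: White ceramic cup, 72 mm wide, 85 mm high; origin at the centre of its underside. Bystander.
- bowl: Clay bowl, 110 mm wide, 60 mm high; origin at the centre of its underside. Bystander.
- jug: Clear plastic jug, 100 mm wide, 120 mm high; origin at the centre of its underside. Bystander.
- brush: Wooden brush lying flat; origin at its underside. Bystander.
- spatula: Wooden-handled spatula lying flat; origin at its underside. Bystander.
- rib: Dark wooden disc (potter's rib), 60 mm wide, 8 mm thick; origin at the centre of its underside. Bystander.
Mind the look-alikes: they are no part of the job. What is shaped like the tote but purple is not meant.

How it is judged:
On the way:
1. the strip has dropped into the groove behind the cleat, the tote standing upright and still short of the end stop (x of strip_tip in the frame of board above -0.008 m and z of strip_tip in the frame of board below 0.137 m and angle between tote's own z axis and vertical below 0.1 rad and y of tote in the frame of board between -0.047 and 0.1 m), for 0.1 s.
At the end, for the whole second after the job is handed in: The tote hangs at rest on the cleat: strip tip within 5 mm of the board's face and in the groove (its height 111 to 135 mm, over all settings of the rail), upright within 0.06 rad, parallel to the board within 0.04 rad, its side within 3 mm of the end stop (x of strip_tip in the frame of board above -0.005 m and z of strip_tip in the frame of board between 0.111 and 0.135 m and angle between tote's own z axis and vertical below 0.06 rad and angle between the y axis of tote and the y axis of board, either way round below 0.04 rad and y of tote in the frame of board between -0.06 and -0.052 m and x of tote in the frame of board above -0.075 m and linear speed of tote below 0.02 m/s); the robot touches nothing.
It fails at once if the tote is forced against the board, cleat or stop (more than 28 N) (contact force between tote and board above 28 N).
It fails at once if the arm or gripper hits the board (more than 10 N) (contact force between any of the arm, the fingers and board above 10 N).
It fails at once if another thing is shifted by more than 30 mm (distance of any of plain_tote, vase, cup, bowl, jug, brush, spatula, rib from where it was at the start of the episode above 0.03 m).
It also fails if it takes over 72 s, if anything falls off the work surface, if the arm or the gripper's body presses on something with over 40 N, if the wrist force passes 120 N, or if a joint passes its speed limit or range.

## Working session

There is one attempt and no reset: what is moved stays moved. The work goes in short steps, Python scripts to look and compute and a tool call to move; the robot and the scene stay as the last step left them, time stands still between calls to the robot, and variables do not carry over. Pictures are saved under pics/ and viewed, and the job is handed in when it is done.

Besides the shell and the picture viewer there is one more tool, called after "Request:" in YAML: its name, and indented under it one key for each argument. drive_tool: Moves the arm, as the interface text tells. Its arguments: {"type":"object","properties":{"rows":{"type":"array","items":{"type":"array","items":{"type":"array","items":{"type":"number"}}}},"grip_force":{"type":"number"}},"required":["rows"]}

```bash
ls; mkdir -p pics; python3 - <<'E'
from workcell import read_state, imaging, ctrl
import cv2,numpy as np
np.set_printoptions(precision=4,suppress=True)
for n in("side","top"):
    cv2.imwrite(f"pics/{n}0.png",imaging.get_image(n)); c=imaging.calibration(n); print(n,c)
s=read_state(); print(s)
E
```

```text
pics
side {'vertical_fov': 54.19698084869773, 'cx': 281.4774585023823, 'cy': 207.5613690812786, 'extrinsics': array([[ 0.9885, -0.1048,  0.1087,  0.4495],
       [-0.1501, -0.7591,  0.6334, -0.7495],
       [ 0.0161, -0.6425, -0.7661,  0.9187],
       [ 0.    ,  0.    ,  0.    ,  1.    ]])}
top {'vertical_fov': 48.658251241945585, 'cx': 280.9827900107501, 'cy': 201.54845333468546, 'extrinsics': array([[ 0.0093, -0.9943,  0.1062,  0.4141],
       [-0.9998, -0.0113, -0.0182, -0.067 ],
       [ 0.0193, -0.106 , -0.9942,  1.4764],
       [ 0.    ,  0.    ,  0.    ,  1.    ]])}
{'clock': 0.1, 'q': array([ 1.2418,  0.3338,  0.0399,  1.4662, -0.0134,  1.3433, -0.0585]), 'joint_velocities': array([ 0.0001, -0.0033, -0.0009, -0.0014, -0.0022,  0.0003,  0.001 ]), 'joint_efforts': array([  0.0043, -65.7814,   1.34  , -40.4704,  -0.0598,   0.0411,
         0.0001]), 'eef_pos': array([ 0.1479, -0.6325,  0.2218]), 'orientation': array([-0.7024, -0.0816,  0.7025, -0.0805]), 'ft_force': array([-0.5484, -0.145 , -0.1799]), 'ft_torque': array([ 0.0036,  0.0052, -0.0066]), 'finger_gap': 0.08659824708238284}
```

View pics/side0.png

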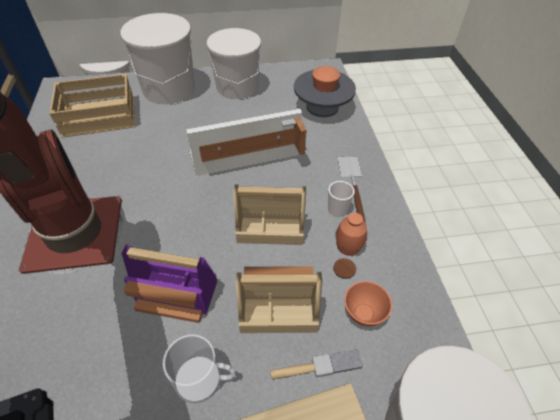

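View pics/top0.png

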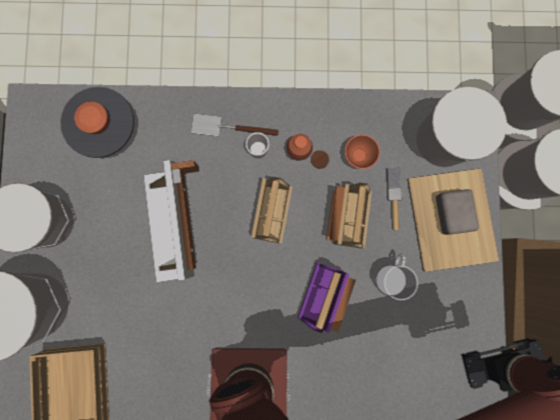

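```bash
cat > h.py <<'E'
import numpy as np, cv2
from workcell import read_state, imaging, ctrl
np.set_printoptions(precision=4,suppress=True)
def cam(n):
    c=imaging.calibration(n); f=210/np.tan(np.radians(c['vertical_fov']/2)); return c,f
def proj(n,P):
    c,f=cam(n);E=c['extrinsics'];P=np.atleast_2d(P);p=(P-E[:3,3])@E[:3,:3]
    return np.c_[c['cx']+f*p[:,0]/p[:,2],c['cy']+f*p[:,1]/p[:,2]]
def unproj(n,uv,z):
    c,f=cam(n);E=c['extrinsics'];uv=np.atleast_2d(uv)
    d=np.c_[(uv[:,0]-c['cx'])/f,(uv[:,1]-c['cy'])/f,np.ones(len(uv))]@E[:3,:3].T
    t=(z-E[2,3])/d[:,2];return E[:3,3]+d*np.reshape(t,(-1,1))
E
python3 - <<'E'
import cv2
t=cv2.imread('pics/top0.png');s=cv2.imread('pics/side0.png')
def crop(i,x0,y0,x1,y1,k,n):
    cv2.imwrite(n,cv2.resize(i[y0:y1,x0:x1],None,fx=k,fy=k,interpolation=cv2.INTER_CUBIC))
crop(t,320,170,380,260,6,'pics/t_tote.png')
crop(t,130,150,220,290,4,'pics/t_board.png')
crop(s,220,250,340,345,6,'pics/s_tote.png')
crop(s,180,100,320,180,5,'pics/s_board.png')
E
```

```text
(no output)
```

View pics/t_tote.png

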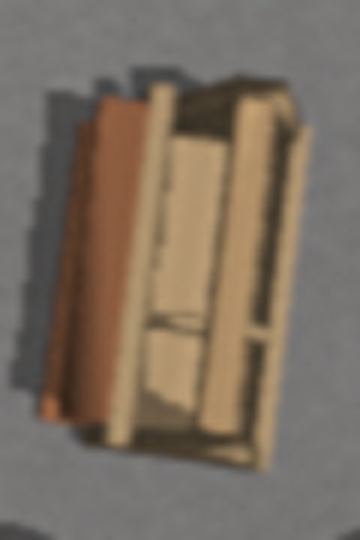

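View pics/t_board.png

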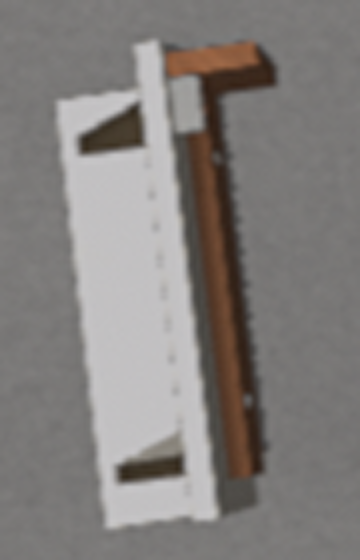

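View pics/s_tote.png

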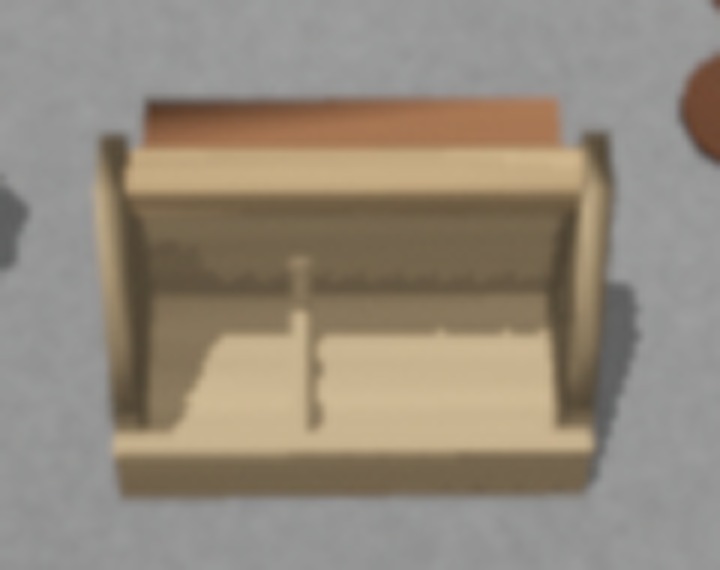

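View pics/s_board.png

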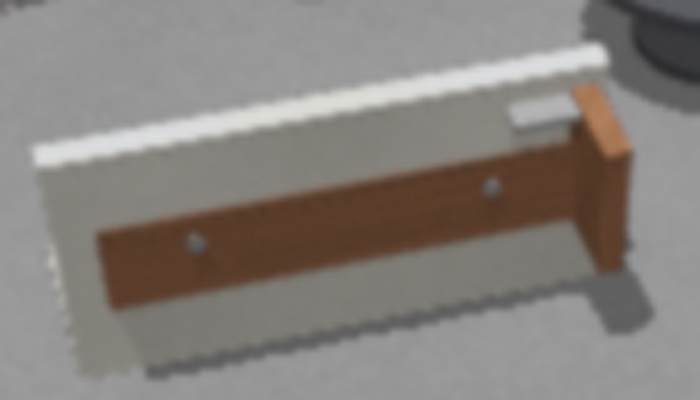

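```bash
cat > fit.py <<'E'
from h import *
from scipy.optimize import least_squares
def px(off,k,pts): return (np.array(pts,float)+.5)/k-.5+np.array(off)
def T(p,P):
    c,s=np.cos(p[2]),np.sin(p[2]);P=np.array(P)/1000
    return np.c_[p[0]+c*P[:,0]-s*P[:,1],p[1]+s*P[:,0]+c*P[:,1],P[:,2]]
def run(obs,p0,h=False):
    def r(p):
        o=[]
        for n,P,uv,hs in obs:
            P=np.array(P,float)
            if h: P[:,2]+=np.array(hs)*p[3]*1000
            o.append((proj(n,T(p,P))-uv).ravel())
        return np.concatenate(o)
    s=least_squares(r,p0,loss='soft_l1');return s,[x.reshape(-1,2) for x in np.split(r(s.x),np.cumsum([2*len(o[1]) for o in obs])[:-1])]
if __name__=="__main__":
    ob=[("top",[[9,80,165],[9,-80,165],[-9,-80,165],[-9,80,165],[66,-80,104],[66,80,104]],px((320,170),6,[(200,430),(237,97),(272,97),(237,433),(103,97),(72,420)]),None),
     ("side",[[-50,90,0],[-50,-90,0],[9,80,165],[9,-80,165],[66,80,104],[66,-80,104]],px((220,250),6,[(122,495),(585,495),(130,150),(585,150),(147,100),(558,98)]),None)]
    s,r=run(ob,[.45,-.2,1.5]);print("tote",s.x,s.cost);print(r)
    bb=[("top",[[0,-170,172],[0,170,172],[18,170,172],[18,-170,172],[-20,145,134],[-65,-145,157]],px((130,150),4,[(160,40),(217,517),(187,522),(135,45),(262,470),(272,82)]),[0,0,0,0,1,1]),
     ("side",[[0,170,172],[0,-170,172],[0,170,0],[-20,145,134],[-20,-145,134],[-20,145,70],[-20,-145,70],[-65,-163,157],[-65,-145,62],[-65,-163,62]],
      px((180,100),5,[(40,165),(607,67),(80,375),(97,233),(575,143),(110,308),(578,217),(630,150),(600,268),(622,268)]),[0,0,0,1,1,1,1,1,1,1])]
    s,r=run(bb,[.45,.2,1.5,.009],True);print("board",s.x,s.cost);print(r)
    print(T(s.x,[[0,-55,0],[0,20,0]]))
E
python3 fit.py
```

```text
tote [ 0.5227 -0.3147  1.4433] 3.358482453084274
[array([[ 0.1336, -0.2583],
       [ 0.658 , -0.362 ],
       [ 1.053 ,  0.5049],
       [ 0.2775,  0.1165],
       [ 0.2914, -0.1201],
       [-1.2235, -0.7946]]), array([[-0.0023,  1.0388],
       [ 0.1599, -0.1766],
       [-0.2192, -0.4737],
       [-0.2956, -1.3681],
       [-0.4948,  0.0659],
       [ 0.1197, -0.3812]])]
board [0.5022 0.2005 1.7206 0.0006] 14.769819874835365
[array([[ 0.194 , -0.2555],
       [ 0.1598,  0.4852],
       [ 1.1645,  0.1664],
       [ 0.1135, -0.6543],
       [-2.6713,  1.6534],
       [-3.0936, -4.3125]]), array([[-1.0491, -0.3121],
       [ 0.7104, -1.3868],
       [-0.145 ,  0.9725],
       [-0.4323, -0.8187],
       [ 0.7057, -0.9153],
       [-0.0369,  0.5708],
       [-0.7589,  0.617 ],
       [ 0.8957, -0.1362],
       [-0.618 ,  1.8455],
       [ 0.546 ,  0.7223]])]
[[0.5566 0.2087 0.    ]
 [0.4824 0.1975 0.    ]]
```

```bash
cat > b2.py <<'E'
from fit import *
bb=[("top",[[0,-170,172],[0,170,172],[18,170,172],[18,-170,172]],px((130,150),4,[(160,40),(217,517),(187,522),(135,45)]),[0,0,0,0]),
 ("side",[[0,170,172],[0,-170,172],[0,170,0],[-20,145,134],[-20,-145,134],[-20,145,70],[-20,-145,70],[-65,-163,157],[-65,-145,62],[-65,-163,62]],
  px((180,100),5,[(40,165),(607,67),(80,375),(97,233),(575,143),(110,308),(578,217),(630,150),(600,268),(622,268)]),[0,0,0,1,1,1,1,1,1,1])]
s,r=run(bb,[.45,.2,1.5,.009],True);print("board",s.x,s.cost);print(r)
def draw(img,n,k,off,segs,p,out,col=(0,255,0)):
    im=cv2.resize(img,None,fx=k,fy=k,interpolation=cv2.INTER_CUBIC)
    for a,b in segs:
        q=(proj(n,T(p,[a,b]))+.5)*k-.5
        cv2.line(im,*[tuple(int(round(v)) for v in w) for w in q],col,1,cv2.LINE_AA)
    x0,y0,x1,y1=[k*v for v in off];cv2.imwrite(out,im[y0:y1,x0:x1])
if __name__=="__main__":
  for name,h in (("f",s.x[3]*1000),):
    S=[((0,-170,172),(0,170,172)),((18,-170,172),(18,170,172)),((0,170,0),(0,170,172)),((0,170,0),(0,-170,0)),((-20,145,134+h),(-20,-145,134+h)),((-20,145,70+h),(-20,-145,70+h)),((0,145,114+h),(0,-145,114+h)),
     ((-65,-145,157+h),(-65,-163,157+h)),((-65,-145,157+h),(0,-145,157+h)),((-65,-145,62+h),(-65,-145,157+h)),((-65,-145,62+h),(-65,-163,62+h)),((-20,-105,152+h),(-20,-145,152+h)),((-20,-105,152+h),(0,-105,152+h)),((-20,145,134+h),(-20,145,70+h))]
    draw(cv2.imread('pics/top0.png'),"top",5,(140,150,220,270),S,s.x,'pics/ob_t.png')
    draw(cv2.imread('pics/side0.png'),"side",5,(180,100,320,180),S,s.x,'pics/ob_s.png')
E
python3 b2.py
```

```text
board [0.5022 0.2014 1.7203 0.0005] 5.985127145890235
[array([[-0.1346, -0.2825],
       [-0.2234,  0.4649],
       [ 0.7808,  0.1437],
       [-0.2156, -0.6837]]), array([[-1.0334, -0.5569],
       [ 0.6752, -1.5809],
       [-0.1357,  0.7301],
       [-0.421 , -1.0367],
       [ 0.6692, -1.0897],
       [-0.0278,  0.3515],
       [-0.7936,  0.4407],
       [ 0.8467, -0.3154],
       [-0.661 ,  1.661 ],
       [ 0.501 ,  0.5404]])]
```

View pics/ob_t.png

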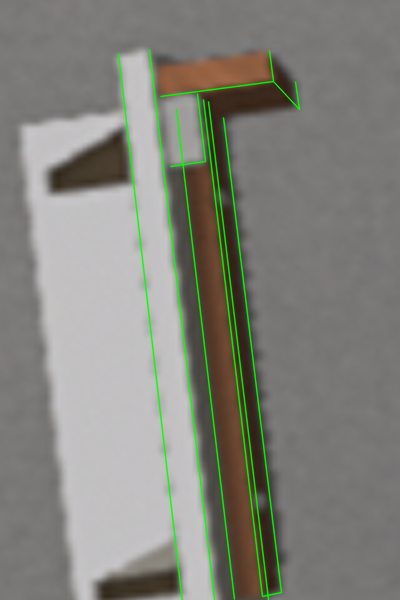

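View pics/ob_s.png

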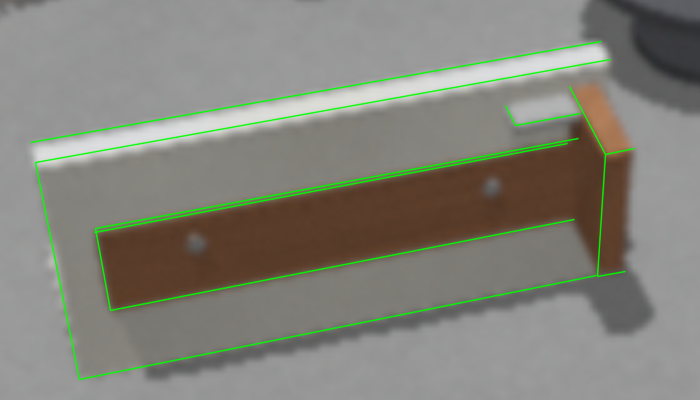

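```bash
cat > g.py <<'E'
from h import *
from scipy.spatial.transform import Rotation as R
TOTE=np.array([.5227,-.3147,1.4433]); BOARD=np.array([.5022,.2014,1.7203])
def st():
    s=read_state();return s,R.from_quat(s['orientation']),s['eef_pos']
def go(Rt,pt,label=''):
    s,Rc,p=st()
    print(label,'t',round(s['clock'],2),'p',p,'F',s['ft_force'],'gap',round(s['finger_gap'],4))
    print(' tool axes\n',Rc.as_matrix(),'\n turn(tool)',(Rc.inv()*Rt).as_rotvec(),' shift mm (tool now)',1000*Rc.inv().apply(pt-p),' world',1000*(pt-p))
def tooldown(yaw,sgn):  # tool y = sgn*(cos,sin), x = -z
    y=sgn*np.array([np.cos(yaw),np.sin(yaw),0]);x=np.array([0,0,-1.]);z=np.cross(x,y)
    return R.from_matrix(np.c_[x,y,z])
E
python3 - <<'E'
from g import *
for s in(1,-1): go(tooldown(TOTE[2],s),np.array([TOTE[0],TOTE[1],.30]))
print(st()[0]['q'])
E
```

```text
t 0.1 p [ 0.1479 -0.6325  0.2218] F [-0.5484 -0.145  -0.1799] gap 0.0866
 tool axes
 [[-0.0004  0.2277 -0.9737]
 [ 0.0014 -0.9737 -0.2277]
 [-1.     -0.0015  0.0001]] 
 turn(tool) [-2.7843 -0.002   0.0005]  shift mm (tool now) [ -77.942  -224.2173 -437.2746]  world [374.7535 317.7994  78.2351]
 t 0.1 p [ 0.1479 -0.6325  0.2218] F [-0.5484 -0.145  -0.1799] gap 0.0866
 tool axes
 [[-0.0004  0.2277 -0.9737]
 [ 0.0014 -0.9737 -0.2277]
 [-1.     -0.0015  0.0001]] 
 turn(tool) [0.3573 0.0003 0.0014]  shift mm (tool now) [ -77.942  -224.2173 -437.2746]  world [374.7535 317.7994  78.2351]
[ 1.2418  0.3338  0.0399  1.4662 -0.0134  1.3433 -0.0585]
```

Request:
drive_tool:
  rows:
    - [[0, 0, 0, -40, 0, 0, 0], [0, 0, 0, -38, 0, 0, 0], [0, 0, 0, 0, -18.7, -36.4, 0], [0, 0, 0, 0, -18.7, -36.4, 0], [0, 0, 0, 0, -18.7, -36.4, 0], [0, 0, 0, 0, -18.7, -36.4, 0], [0, 0, 0, 0, -18.7, -36.4, 0], [0, 0, 0, 0, -18.7, -36.4, 0]]

```text
clock: 0.77
eef_pos: [0.3362, -0.4722, 0.3003]
orientation: [-0.702, -0.081, 0.703, -0.081]
ft_force: [0.6, -0.3, -0.1]
finger_gap: 0.0869
```

Request:
drive_tool:
  rows:
    - [[0, 0, 0, 0, -18.7, -36.4, 0], [0, 0, 0, 0, -18.7, -36.4, 0], [0, 0, 0, 0, -18.7, -36.4, 0], [0, 0, 0, 0, -18.7, -36.4, 0], [0, 0, 0, 0, -18.7, -36.4, 0], [0.119, 0, 0, 0, -18.7, -36.4, 0], [0.119, 0, 0, 0, 0, 0, 0], [0.119, 0, 0, 0, 0, 0, 0]]

```text
clock: 1.43
eef_pos: [0.5235, -0.3124, 0.2997]
orientation: [-0.705, 0.043, 0.706, 0.044]
ft_force: [-1.5, -1.6, 0.4]
finger_gap: 0.087
```

```bash
python3 - <<'E'
from g import *
go(tooldown(TOTE[2],-1),np.array([TOTE[0],TOTE[1],.30]))
cv2.imwrite('pics/side1.png',imaging.get_image('side'))
E
```

```text
t 1.43 p [ 0.5235 -0.3124  0.2997] F [-1.4549 -1.6071  0.3936] gap 0.087
 tool axes
 [[-0.0006 -0.124  -0.9923]
 [ 0.0017 -0.9923  0.124 ]
 [-1.     -0.0016  0.0008]] 
 turn(tool) [0.0032 0.0008 0.0016]  shift mm (tool now) [-0.2789  2.3559  0.5204]  world [-0.8083 -2.2737  0.2755]
```

Request:
drive_tool:
  rows:
    - [[0, 0, 0, 30, 1, 0, 0], [0, 0, 0, 35, 1, 0, 0], [0, 0, 0, 35, 0, 0, 0], [0, 0, 0, 35, 0, 0, 0], [0, 0, 0, 20, 0, 0, 0], [0, 0, 0, 9, 0, 0, 0], [0, 0, 0, 0, 0, 0, 0]]

```text
clock: 2.07
eef_pos: [0.5197, -0.3173, 0.1342]
orientation: [-0.704, 0.043, 0.707, 0.044]
ft_force: [-0.7, 0.1, 0.6]
finger_gap: 0.0873
```

```bash
python3 - <<'E'
from g import *
go(tooldown(TOTE[2],-1),np.array([TOTE[0],TOTE[1],.136]))
i=imaging.get_image('side')
cv2.imwrite('pics/side2.png',cv2.resize(i[200:350,180:380],None,fx=4,fy=4,interpolation=cv2.INTER_CUBIC))
E
```

```text
t 2.07 p [ 0.5197 -0.3173  0.1342] F [-0.6692  0.0532  0.6058] gap 0.0873
 tool axes
 [[-0.0037 -0.1226 -0.9925]
 [ 0.0021 -0.9925  0.1226]
 [-1.     -0.0016  0.0039]] 
 turn(tool) [0.0046 0.0039 0.0016]  shift mm (tool now) [-1.778  -2.9652 -2.6849]  world [3.0346 2.6101 1.7723]
```

View pics/side2.png

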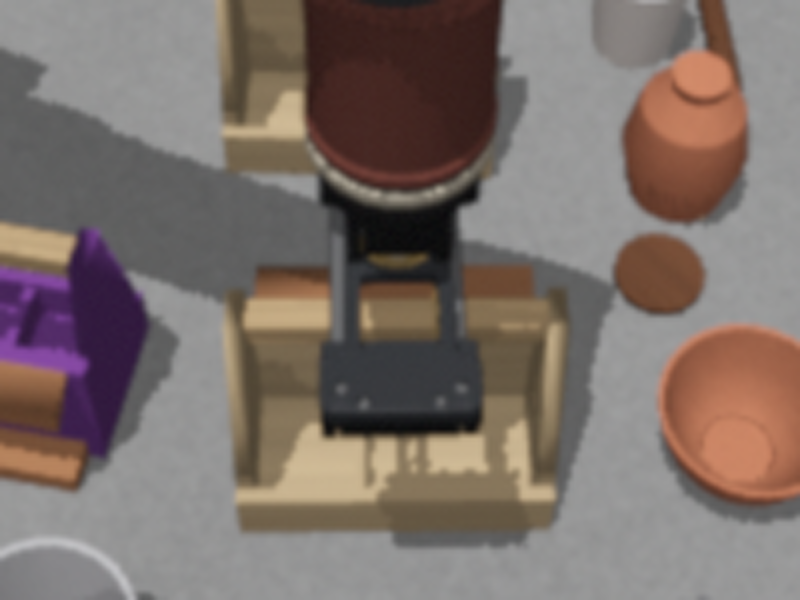

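Request:
drive_tool:
  rows:
    - [[0, 0, 0, -1.5, -2, -2, 0], [0, 0, 0, 0, 0, 0, 0.5], [0, 0, 0, 0, 0, 0, 0.7], [0, 0, 0, 0, 0, 0, 1], [0, 0, 0, 0, 0, 0, 1], [0, 0, 0, 0, 0, 0, 1], [0, 0, 0, 0, 0, 0, 1], [0, 0, 0, 0, 0, 0, 1]]
  grip_force: 10

```text
clock: 2.78
eef_pos: [0.5234, -0.3159, 0.1381]
orientation: [-0.706, 0.044, 0.706, 0.044]
ft_force: [0.5, 0.1, -0.4]
finger_gap: 0.0482
```

Request:
drive_tool:
  rows:
    - [[0, 0, 0, 0, 0, 0, 1], [0, 0, 0, 0, 0, 0, 1], [0, 0, 0, 0, 0, 0, 1], [0, 0, 0, 0, 0, 0, 1]]
  grip_force: 45

```text
clock: 3.12
eef_pos: [0.5234, -0.3159, 0.138]
orientation: [-0.706, 0.044, 0.706, 0.044]
ft_force: [-0.3, 1.7, 0.2]
finger_gap: 0.0217
```

```bash
python3 - <<'E'
from g import *
go(tooldown(TOTE[2],-1),np.array([TOTE[0],TOTE[1],.136]))
E
```

```text
t 3.12 p [ 0.5234 -0.3159  0.138 ] F [-0.2844  1.7101  0.2162] gap 0.0217
 tool axes
 [[-0.0001 -0.1238 -0.9923]
 [ 0.0001 -0.9923  0.1238]
 [-1.     -0.0001  0.0001]] 
 turn(tool) [0.0034 0.0001 0.0001]  shift mm (tool now) [ 2.0404 -1.0547  0.8621]  world [-0.7251  1.1535 -2.0402]
```

Fingers are still closing; let them finish, then lift gently.

Request:
drive_tool:
  rows:
    - [[0, 0, 0, 0, 0, 0, 1], [0, 0, 0, 0, 0, 0, 1], [0, 0, 0, 0, 0, 0, 1], [0, 0, 0, 0, 0, 0, 1]]

```text
clock: 3.45
eef_pos: [0.5234, -0.3157, 0.1379]
orientation: [-0.706, 0.044, 0.706, 0.044]
ft_force: [0.5, 0.8, -1.7]
finger_gap: 0.0176
```

Request:
drive_tool:
  rows:
    - [[0, 0, 0, -5, 0, 0, 1], [0, 0, 0, -10, 0, 0, 1], [0, 0, 0, -10, 0, 0, 1], [0, 0, 0, 0, 0, 0, 1], [0, 0, 0, 0, 0, 0, 1]]

```text
clock: 3.87
eef_pos: [0.524, -0.3163, 0.1643]
orientation: [0.706, -0.044, -0.705, -0.044]
ft_force: [0.2, -0.3, -3.9]
finger_gap: 0.0173
```

```bash
python3 - <<'E'
from g import *
go(tooldown(TOTE[2],-1),np.array([TOTE[0],TOTE[1],.136]))
print(read_state()['ft_torque'])
i=imaging.get_image('side')
cv2.imwrite('pics/side3.png',cv2.resize(i[200:350,180:380],None,fx=4,fy=4,interpolation=cv2.INTER_CUBIC))
E
```

```text
t 3.87 p [ 0.524  -0.3163  0.1643] F [ 0.2498 -0.2706 -3.9273] gap 0.0173
 tool axes
 [[ 0.0018 -0.124  -0.9923]
 [-0.0011 -0.9923  0.124 ]
 [-1.      0.0009 -0.0019]] 
 turn(tool) [ 0.0032 -0.0019 -0.0009]  shift mm (tool now) [28.2989 -1.4464  1.5575]  world [ -1.3159   1.5961 -28.3031]
[-0.0011 -0.021  -0.0117]
```

View pics/side3.png

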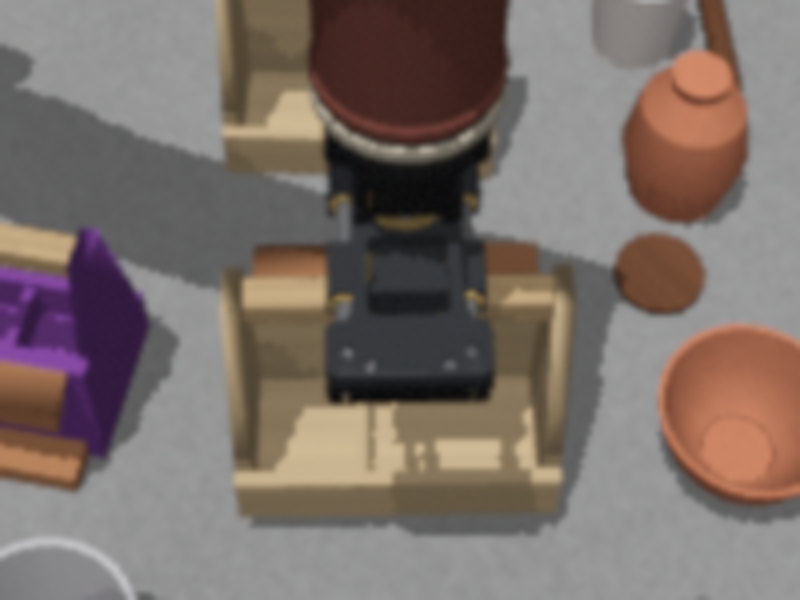

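Request:
drive_tool:
  rows:
    - [[0, 0, 0, -20, 0, 0, 1], [0, 0, 0, -30, 0, 0, 1], [0, 0, 0, -35, 0, 0, 1], [0, 0, 0, -35, 0, 0, 1], [0, 0, 0, -35, 0, 0, 1], [0, 0, 0, -30, 0, 0, 1], [0, 0, 0, -10, 0, 0, 1]]

```text
clock: 4.5
eef_pos: [0.5244, -0.3163, 0.3629]
orientation: [0.708, -0.045, -0.704, -0.043]
ft_force: [1.0, 0.4, -2.2]
finger_gap: 0.0177
```

```bash
cat >> g.py <<'E'
def pose(tip,th,yaw0=None,B=None):
    """tip mm in board frame, lean th -> tool R, TCP"""
    B=BOARD if B is None else B
    Rb=R.from_euler('z',B[2]); Rt=Rb*R.from_euler('y',th)
    base=R.from_matrix(np.array([[0,-1,0],[0,0,1],[-1,0,0]],float))  # tool x=-z, y=-x, z=+y
    off=R.from_euler('y',th).apply([-.066,0,.063])
    p=np.array([B[0],B[1],0])+Rb.apply(np.array(tip)/1000+off)
    return Rt*base,p
def where():
    """tip in board frame (mm), lean, yaw error from measured pose"""
    s,Rc,p=st();Rb=R.from_euler('z',BOARD[2])
    base=R.from_matrix(np.array([[0,-1,0],[0,0,1],[-1,0,0]],float))
    L=Rb.inv()*Rc*base.inv()
    tip=Rb.inv().apply(p-[BOARD[0],BOARD[1],0])+L.apply([.066,0,-.063])
    F=Rb.inv().apply(s['ft_force'])
    print('t',round(s['clock'],2),'tip',1000*tip,'rotvec(board)',L.as_rotvec(),'Fboard',F,'gap',round(s['finger_gap'],4),'tq',Rb.inv().apply(s['ft_torque']))
    return tip,L
E
python3 - <<'E'
from g import *
where()
go(*pose((-45,25,285),0))
E
```

```text
t 4.5 tip [-451.9062   36.9919  299.7864] rotvec(board) [-0.0054  0.0031 -0.2737] Fboard [ 0.2504 -1.0372 -2.2021] gap 0.0177 tq [-0.2669  0.0597  0.0028]
 t 4.5 p [ 0.5244 -0.3163  0.3629] F [ 0.9884  0.4021 -2.2021] gap 0.0177
 tool axes
 [[ 0.0054 -0.1239 -0.9923]
 [-0.003  -0.9923  0.1239]
 [-1.      0.0023 -0.0057]] 
 turn(tool) [-0.2737 -0.0054 -0.0031]  shift mm (tool now) [  13.5615 -397.3446   80.3246]  world [-30.4009 404.1922 -14.9372]
```

Request:
drive_tool:
  rows:
    - [[0, 0, 0, 0, -20, 4, 1], [0, 0, 0, 0, -33, 7, 1], [0, 0, 0, 0, -36, 7, 1], [0, 0, 0, 0, -36, 7, 1], [0, 0, 0, 0, -36, 7, 1], [0, 0, 0, 0, -36, 7, 1], [0, 0, 0, 0, -36, 7, 1], [0, 0, 0, 0, -36, 7, 1]]

```text
clock: 5.17
eef_pos: [0.5033, -0.0407, 0.3565]
orientation: [-0.705, 0.044, 0.706, 0.044]
ft_force: [1.3, 1.1, -3.6]
finger_gap: 0.018
```

Request:
drive_tool:
  rows:
    - [[0, 0, 0, 0, -36, 7, 1], [0, 0, 0, 0, -36, 7, 1], [0, 0, 0, 0, -30, 7, 1], [0, 0, 0, 0, -20, 4, 1], [-0.09, 0, 0, 0, -6, 2, 1], [-0.09, 0, 0, 0, 0, 0, 1], [-0.09, 0, 0, 0, 0, 0, 1], [0, 0, 0, 0, 0, 0, 1]]

```text
clock: 5.83
eef_pos: [0.4927, 0.088, 0.3565]
orientation: [-0.704, -0.053, 0.706, -0.053]
ft_force: [-0.0, -0.5, -4.4]
finger_gap: 0.0177
```

```bash
python3 - <<'E'
from g import *
where()
go(*pose((-45,25,285),0))
for n in('side','top'):cv2.imwrite(f'pics/{n}4.png',imaging.get_image(n))
E
```

```text
t 5.83 tip [-44.6862  26.4688 293.4759] rotvec(board) [ 0.0021 -0.      0.0012] Fboard [-0.4914  0.0757 -4.4383] gap 0.0177 tq [-0.0345  0.0837 -0.0072]
 t 5.83 p [0.4927 0.088  0.3565] F [-0.0017 -0.4972 -4.4383] gap 0.0177
 tool axes
 [[-0.002   0.1502 -0.9887]
 [-0.0003 -0.9887 -0.1502]
 [-1.     -0.      0.0021]] 
 turn(tool) [0.0012 0.0021 0.    ]  shift mm (tool now) [ 8.472   0.3146 -1.274 ]  world [ 1.2896 -0.1222 -8.4746]
```

View pics/side4.png

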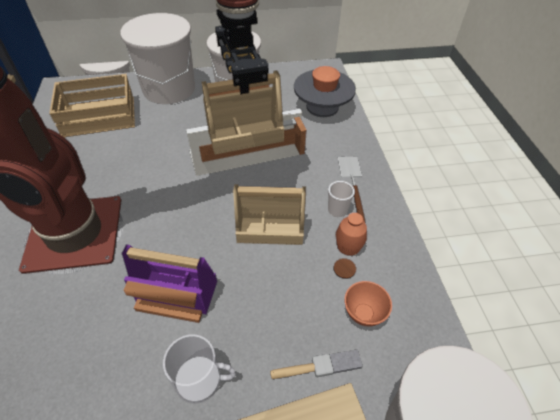

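View pics/top4.png

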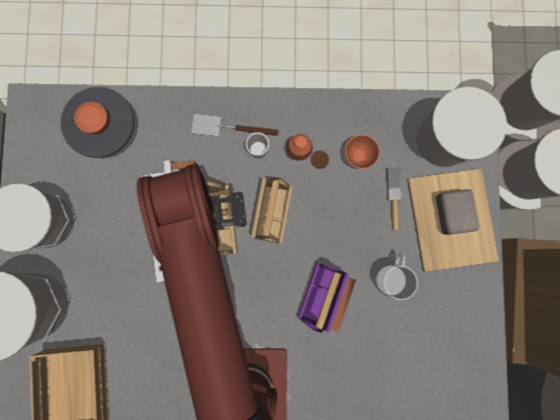

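Request:
drive_tool:
  rows:
    - [[0, 0, 0.08, 0, 0, 0, 1], [0, 0, 0.08, 0, 0, 0, 1], [0, 0, 0.08, 0, 0, 0, 1], [0, 0, 0.08, 0, 0, 0, 1], [0, 0, 0, 0, 0, 0, 1]]

```text
clock: 6.35
eef_pos: [0.4923, 0.0911, 0.3568]
orientation: [0.704, -0.061, -0.688, 0.165]
ft_force: [-1.0, 1.1, -4.7]
finger_gap: 0.0173
```

```bash
python3 - <<'E'
from g import *
where()
go(*pose((-45,25,190),0.32));go(*pose((-12,25,190),0.32))
E
```

```text
t 6.35 tip [-64.9787  26.3228 276.1628] rotvec(board) [ 0.0009  0.3222 -0.0002] Fboard [ 1.191   0.8436 -4.7429] gap 0.0173 tq [ 0.1374 -0.7517 -0.0037]
 t 6.35 p [0.4923 0.0911 0.3568] F [-1.0116  1.0521 -4.7429] gap 0.0173
 tool axes
 [[ 0.0463  0.1412 -0.9889]
 [-0.3133 -0.938  -0.1486]
 [-0.9485  0.3167  0.0008]] 
 turn(tool) [-0.0001  0.0009 -0.0022]  shift mm (tool now) [ 75.5476 -46.0966  -1.3348]  world [ -1.6915  19.7664 -86.2586]
 t 6.35 p [0.4923 0.0911 0.3568] F [-1.0116  1.0521 -4.7429] gap 0.0173
 tool axes
 [[ 0.0463  0.1412 -0.9889]
 [-0.3133 -0.938  -0.1486]
 [-0.9485  0.3167  0.0008]] 
 turn(tool) [-0.0001  0.0009 -0.0022]  shift mm (tool now) [ 65.0967 -77.398   -1.324 ]  world [ -6.6067  52.3983 -86.2586]
```

Request:
drive_tool:
  rows:
    - [[0, 0, 0, 10, -12, 0, 1], [0, 0, 0, 16, -19, 0, 1], [0, 0, 0, 16, -19, 0, 1], [0, 0, 0, 14, -16, 0, 1], [0, 0, 0, 9, -11, 0, 1], [0, 0, 0, 0, 0, 0, 1], [0, 0, 0, 0, 0, 0, 1]]

```text
clock: 6.93
eef_pos: [0.4856, 0.1393, 0.2718]
orientation: [0.704, -0.062, -0.689, 0.162]
ft_force: [0.5, -0.3, -3.9]
finger_gap: 0.0176
```

```bash
python3 - <<'E'
from g import *
where()
go(*pose((-12,25,155),0.32))
i=imaging.get_image('side')
cv2.imwrite('pics/side5.png',cv2.resize(i[40:190,170:330],None,fx=5,fy=5,interpolation=cv2.INTER_CUBIC)[:600])
E
```

```text
t 6.93 tip [-15.9223  25.5666 191.2905] rotvec(board) [ 0.0021  0.3185 -0.0053] Fboard [-0.3546 -0.4374 -3.8824] gap 0.0176 tq [-0.0427 -0.79    0.0181]
 t 6.93 p [0.4856 0.1393 0.2718] F [ 0.4854 -0.2855 -3.8824] gap 0.0176
 tool axes
 [[ 0.0437  0.1366 -0.9897]
 [-0.31   -0.9398 -0.1434]
 [-0.9497  0.3131  0.0013]] 
 turn(tool) [-0.0049  0.003   0.0015]  shift mm (tool now) [ 33.1338 -15.1883  -0.7282]  world [  0.0944   4.1064 -36.2242]
```

View pics/side5.png

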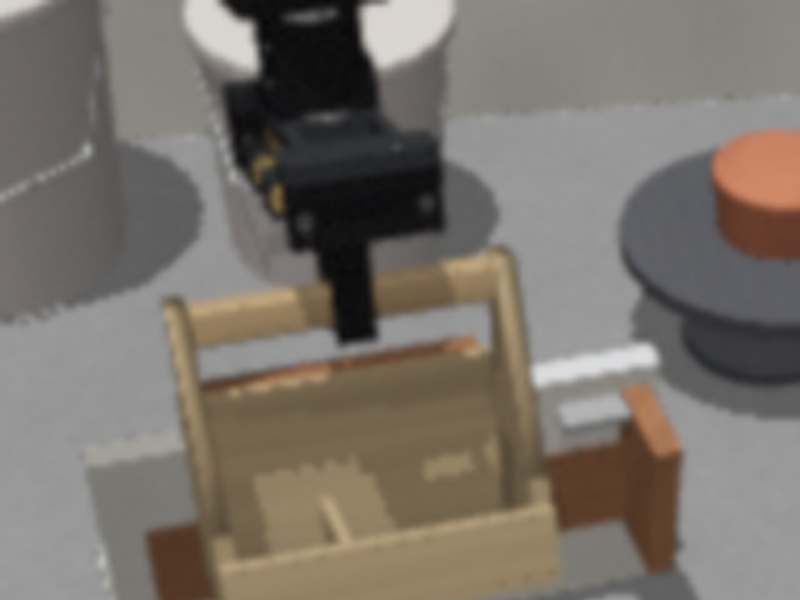

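Request:
drive_tool:
  rows:
    - [[0, 0, 0, 9, -4, 0, 1], [0, 0, 0, 9, -4, 0, 1], [0, 0, 0, 9, -4, 0, 1], [0, 0, 0, 5, -3, 0, 1], [0, 0, 0, 0, 0, 0, 1], [0, 0, 0, 0, 0, 0, 1]]

```text
clock: 7.48
eef_pos: [0.4847, 0.1441, 0.2366]
orientation: [0.704, -0.061, -0.688, 0.163]
ft_force: [-0.1, 0.2, -3.7]
finger_gap: 0.0176
```

```bash
python3 - <<'E'
from g import *
where()
go(*pose((-11,25,145),0.32))
E
```

```text
t 7.48 tip [-11.2166  25.7135 156.0829] rotvec(board) [ 0.0014  0.3201 -0.0033] Fboard [ 0.2503  0.016  -3.661 ] gap 0.0176 tq [-0.0182 -0.7451  0.0315]
 t 7.48 p [0.4847 0.1441 0.2366] F [-0.0531  0.2451 -3.661 ] gap 0.0176
 tool axes
 [[ 0.0449  0.1384 -0.9893]
 [-0.3114 -0.9391 -0.1456]
 [-0.9492  0.3146  0.0009]] 
 turn(tool) [-0.003   0.0019 -0.0001]  shift mm (tool now) [10.456  -3.6897 -0.7965]  world [  0.7471   0.3245 -11.0865]
```

Request:
drive_tool:
  rows:
    - [[0, 0, 0, 2.8, -0.95, 0, 1], [0, 0, 0, 2.8, -0.95, 0, 1], [0, 0, 0, 2, -0.6, 0, 1], [0, 0, 0, 0, 0, 0, 1]]

```text
clock: 7.82
eef_pos: [0.4848, 0.144, 0.2287]
orientation: [0.704, -0.062, -0.688, 0.163]
ft_force: [-0.3, 0.1, -4.3]
finger_gap: 0.0178
```

Request:
drive_tool:
  rows:
    - [[0, 0, 0, 1.4, -0.48, 0, 1], [0, 0, 0, 1.4, -0.48, 0, 1], [0, 0, 0, 0, 0, 0, 1], [0, 0, 0, 0, 0, 0, 1]]

```text
clock: 8.15
eef_pos: [0.4849, 0.1442, 0.2261]
orientation: [0.704, -0.061, -0.688, 0.163]
ft_force: [-0.2, -0.3, -4.4]
finger_gap: 0.0179
```

Request:
drive_tool:
  rows:
    - [[0, 0, 0, 1.4, -0.48, 0, 1], [0, 0, 0, 1.4, -0.48, 0, 1], [0, 0, 0, 0, 0, 0, 1], [0, 0, 0, 0, 0, 0, 1]]

```text
clock: 8.48
eef_pos: [0.4849, 0.1442, 0.223]
orientation: [0.704, -0.061, -0.688, 0.163]
ft_force: [0.1, 0.2, -3.2]
finger_gap: 0.0177
```

```bash
python3 - <<'E'
from g import *
where()
E
```

```text
t 8.48 tip [-11.1792  25.4931 142.4682] rotvec(board) [ 0.0008  0.32   -0.0036] Fboard [ 0.2313 -0.097  -3.2286] gap 0.0177 tq [ 0.0207 -0.7087 -0.0501]
```

Request:
drive_tool:
  rows:
    - [[0, 0, 0, 1.4, -0.48, 0, 1], [0, 0, 0, 1.4, -0.48, 0, 1], [0, 0, 0, 0, 0, 0, 1], [0, 0, 0, 0, 0, 0, 1]]

```text
clock: 8.82
eef_pos: [0.4849, 0.1442, 0.2201]
orientation: [0.704, -0.061, -0.688, 0.163]
ft_force: [0.2, -0.1, -3.9]
finger_gap: 0.0175
```

Request:
drive_tool:
  rows:
    - [[0, 0, 0, 1.4, -0.48, 0, 1], [0, 0, 0, 1.4, -0.48, 0, 1], [0, 0, 0, 0, 0, 0, 1], [0, 0, 0, 0, 0, 0, 1]]

```text
clock: 9.15
eef_pos: [0.4849, 0.1443, 0.2171]
orientation: [0.704, -0.061, -0.688, 0.163]
ft_force: [0.5, 0.9, -4.5]
finger_gap: 0.0175
```

```bash
python3 - <<'E'
from g import *
where()
E
```

```text
t 9.15 tip [-11.0722  25.4877 136.5464] rotvec(board) [ 0.0008  0.32   -0.0035] Fboard [ 0.7928 -0.6028 -4.495 ] gap 0.0175 tq [-0.0052 -0.7495  0.001 ]
```

Request:
drive_tool:
  rows:
    - [[0, 0, 0, 1.4, -0.48, 0, 1], [0, 0, 0, 1.4, -0.48, 0, 1], [0, 0, 0, 0, 0, 0, 1], [0, 0, 0, 0, 0, 0, 1]]

```text
clock: 9.48
eef_pos: [0.4849, 0.1443, 0.2142]
orientation: [0.704, -0.061, -0.688, 0.163]
ft_force: [-0.0, 0.4, -3.4]
finger_gap: 0.0174
```

Request:
drive_tool:
  rows:
    - [[0, 0, 0, 1.4, -0.48, 0, 1], [0, 0, 0, 1.0, -0.3, 0, 1], [0, 0, 0, 0, 0, 0, 1], [0, 0, 0, 0, 0, 0, 1]]

```text
clock: 9.82
eef_pos: [0.4849, 0.1443, 0.2117]
orientation: [0.704, -0.061, -0.688, 0.163]
ft_force: [-1.0, -0.7, -4.3]
finger_gap: 0.0176
```

```bash
python3 - <<'E'
from g import *
where()
E
```

```text
t 9.82 tip [-11.0664  25.4641 131.118 ] rotvec(board) [ 0.0007  0.32   -0.0036] Fboard [-0.5379  1.0497 -4.308 ] gap 0.0176 tq [ 0.009  -0.705   0.0235]
```

Request:
drive_tool:
  rows:
    - [[0, 0, 0, 1.0, -0.32, 0, 1], [0, 0, 0, 1.0, -0.32, 0, 1], [0, 0, 0, 0, 0, 0, 1], [0, 0, 0, 0, 0, 0, 1]]

```text
clock: 10.15
eef_pos: [0.4849, 0.1442, 0.2096]
orientation: [0.704, -0.062, -0.688, 0.163]
ft_force: [0.1, -0.3, -3.8]
finger_gap: 0.0174
```

Request:
drive_tool:
  rows:
    - [[0, 0, 0, 1.0, -0.32, 0, 1], [0, 0, 0, 1.0, -0.32, 0, 1], [0, 0, 0, 0, 0, 0, 1], [0, 0, 0, 0, 0, 0, 1]]

```text
clock: 10.48
eef_pos: [0.4849, 0.1443, 0.2075]
orientation: [0.704, -0.061, -0.688, 0.163]
ft_force: [0.1, 1.2, -3.2]
finger_gap: 0.0176
```

```bash
python3 - <<'E'
from g import *
where()
E
```

```text
t 10.48 tip [-11.1031  25.454  126.9157] rotvec(board) [ 0.0007  0.32   -0.0036] Fboard [ 1.1967 -0.3152 -3.2016] gap 0.0176 tq [-0.032  -0.7633  0.002 ]
```

Request:
drive_tool:
  rows:
    - [[0, 0, 0, 1.0, -0.32, 0, 1], [0, 0, 0, 0, 0, 0, 1], [0, 0, 0, 0, 0, 0, 1]]

```text
clock: 10.73
eef_pos: [0.4849, 0.1442, 0.2064]
orientation: [0.704, -0.061, -0.688, 0.163]
ft_force: [-0.2, 0.9, -4.2]
finger_gap: 0.0177
```

Request:
drive_tool:
  rows:
    - [[0, 0, 0, 1.0, -0.32, 0, 1], [0, 0, 0, 0, 0, 0, 1], [0, 0, 0, 0, 0, 0, 1]]

```text
clock: 10.98
eef_pos: [0.4849, 0.1442, 0.2054]
orientation: [0.704, -0.061, -0.688, 0.163]
ft_force: [-0.2, 0.7, -4.8]
finger_gap: 0.0174
```

```bash
python3 - <<'E'
from g import *
where()
for n,b in(('side',(40,190,170,330)),('top',(130,270,120,280))):
    i=imaging.get_image(n);cv2.imwrite(f'pics/{n}6.png',cv2.resize(i[b[0]:b[1],b[2]:b[3]],None,fx=4,fy=4,interpolation=cv2.INTER_CUBIC)[:600])
E
```

```text
t 10.98 tip [-11.147   25.4931 124.8038] rotvec(board) [ 0.0007  0.32   -0.0036] Fboard [ 0.675   0.0588 -4.7977] gap 0.0174 tq [-0.0046 -0.7267 -0.0199]
```

View pics/side6.png

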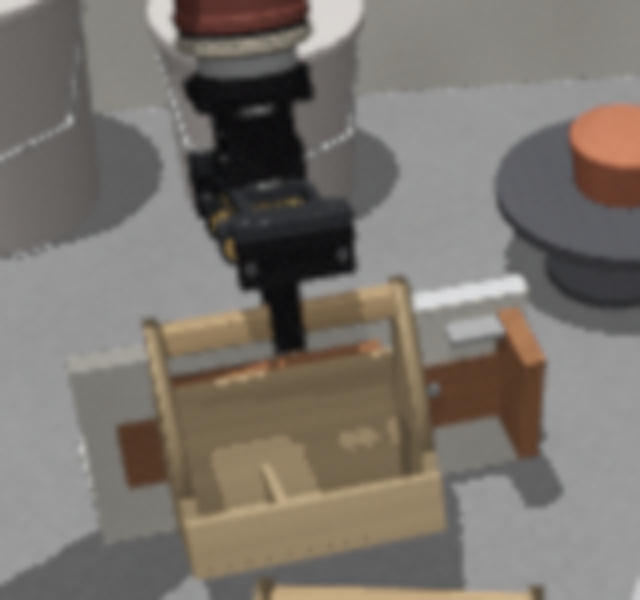

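```bash
cat > ov.py <<'E'
from g import *
def totepts(P):
    s,Rc,p=st();base=R.from_matrix(np.array([[0,-1,0],[0,0,1],[-1,0,0]],float))
    return p+(Rc*base.inv()).apply(np.array(P,float)/1000-[0,0,.138])
SEG=[((-50,90,0),(-50,-90,0)),((-50,90,42),(-50,-90,42)),((-50,90,0),(-50,90,42)),((-50,-90,0),(-50,-90,42)),((-9,80,165),(-9,-80,165)),((9,80,165),(9,-80,165)),((66,80,104),(66,-80,104)),((42,80,104),(42,-80,104)),((66,80,75),(66,-80,75)),((66,80,104),(66,80,75)),((66,-80,104),(66,-80,75))]
def ov(n,img,off,k,out):
    im=cv2.resize(img,None,fx=k,fy=k,interpolation=cv2.INTER_CUBIC)
    for s in SEG:
        q=(proj(n,totepts(s))+.5)*k-.5
        cv2.line(im,*[tuple(int(round(v)) for v in w) for w in q],(0,255,0),1,cv2.LINE_AA)
    x0,y0,x1,y1=[k*v for v in off];cv2.imwrite(out,im[y0:y1,x0:x1])
E
python3 - <<'E'
from ov import *
ov('side',imaging.get_image('side'),(180,80,330,190),5,'pics/ov1.png')
ov('top',imaging.get_image('top'),(140,150,260,270),5,'pics/ov1t.png')
E
```

```text
(no output)
```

View pics/ov1.png

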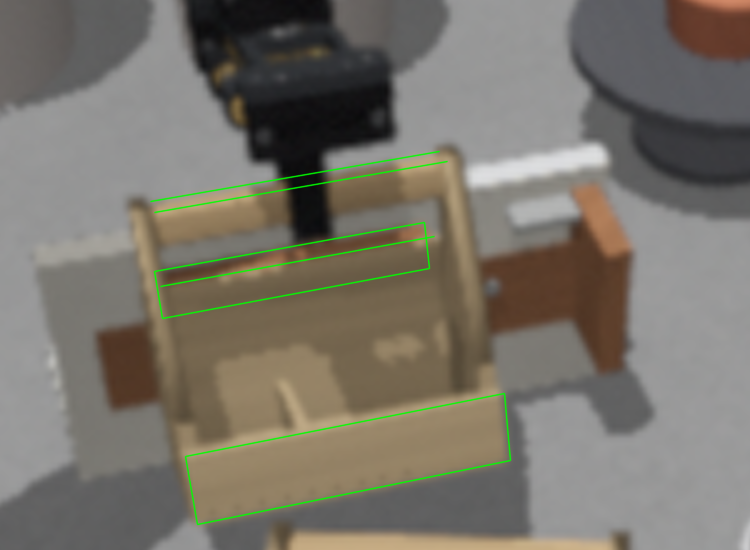

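View pics/ov1t.png

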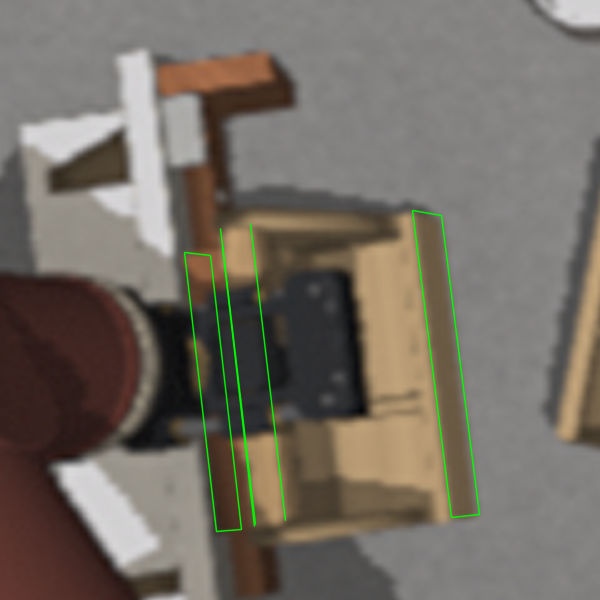

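Request:
drive_tool:
  rows:
    - [[0, 0, 0, 1.0, -0.32, 0, 1], [0, 0, 0, 0, 0, 0, 1], [0, 0, 0, 0, 0, 0, 1], [0, 0, 0, 0, 0, 0, 1]]

```text
clock: 11.52
eef_pos: [0.4849, 0.1443, 0.2044]
orientation: [0.704, -0.061, -0.688, 0.163]
ft_force: [0.7, 0.2, -3.8]
finger_gap: 0.0176
```

Request:
drive_tool:
  rows:
    - [[0, 0, 0, 1.0, -0.32, 0, 1], [0, 0, 0, 0, 0, 0, 1], [0, 0, 0, 0, 0, 0, 1], [0, 0, 0, 0, 0, 0, 1]]

```text
clock: 11.85
eef_pos: [0.485, 0.1445, 0.2034]
orientation: [0.705, -0.061, -0.688, 0.163]
ft_force: [0.4, 1.6, -3.2]
finger_gap: 0.0172
```

```bash
python3 - <<'E'
from g import *
where()
E
```

```text
t 11.85 tip [-10.8724  25.2711 122.877 ] rotvec(board) [ 0.0002  0.3196 -0.0034] Fboard [ 1.5253 -0.5879 -3.1711] gap 0.0172 tq [-0.1423 -1.1241  0.033 ]
```

```bash
cat >> g.py <<'E'
def plan(wps,n=2,z0=112.5):
    """wps list of (x,y,z,th); print rows from measured pose"""
    s,Rc,p=st()
    for w in wps:
        Rt,pt=pose(w[:3],w[3])
        sh=1000*Rc.inv().apply(pt-p);tv=(Rc.inv()*Rt).as_rotvec()
        print(w,'turn',np.round(tv,3),'shift',np.round(sh,2)); Rc,p=Rt,pt
E
python3 - <<'E'
from g import *
for i in range(1): where()
Z=112.8
plan([(-11,25.3,124.2,.32),(-10.8,25.3,124,.27),(-9.5,25.3,122.5,.235),(-8,25.3,Z+8,.2),(-6,25.3,Z+6,.14),(-4,25.3,Z+4,.08),(-2,25.3,Z+2,.03),(-.5,25.3,Z+.5,0)])
E
```

```text
t 11.85 tip [-10.8724  25.2711 122.877 ] rotvec(board) [ 0.0002  0.3196 -0.0034] Fboard [ 1.5253 -0.5879 -3.1711] gap 0.0172 tq [-0.1423 -1.1241  0.033 ]
(-11, 25.3, 124.2, 0.32) turn [-0.003  0.001  0.   ] shift [-1.24  0.51 -0.15]
(-10.8, 25.3, 124, 0.27) turn [-0.    0.   -0.05] shift [ 3.5   2.81 -0.  ]
(-9.5, 25.3, 122.5, 0.235) turn [-0.    -0.    -0.035] shift [3.45 0.51 0.  ]
(-8, 25.3, 120.8, 0.2) turn [-0.     0.    -0.035] shift [ 3.65  0.31 -0.  ]
(-6, 25.3, 118.8, 0.14) turn [ 0.   -0.   -0.06] shift [5.63 1.3  0.  ]
(-4, 25.3, 116.8, 0.08) turn [-0.    0.   -0.06] shift [ 5.77  1.4  -0.  ]
(-2, 25.3, 114.8, 0.03) turn [-0.   -0.   -0.05] shift [ 5.21  0.91 -0.  ]
(-0.5, 25.3, 113.3, 0) turn [ 0.   -0.   -0.03] shift [3.46 0.32 0.  ]
```

Request:
drive_tool:
  rows:
    - [[-0.003, 0, 0, -1.2, 0.5, 0, 1], [0, 0, -0.025, 1.75, 1.4, 0, 1], [0, 0, -0.025, 1.75, 1.4, 0, 1], [0, 0, 0, 0, 0, 0, 1], [0, 0, 0, 0, 0, 0, 1]]

```text
clock: 12.27
eef_pos: [0.4855, 0.1401, 0.2024]
orientation: [0.705, -0.043, -0.692, 0.147]
ft_force: [-0.4, 0.1, -2.9]
finger_gap: 0.0177
```

```bash
python3 - <<'E'
from g import *
where()
Z=112.8
plan([(-9.5,25.3,122.5,.235),(-8,25.3,Z+8,.2),(-6,25.3,Z+6,.14),(-4,25.3,Z+4,.08),(-2,25.3,Z+2,.03),(-.5,25.3,Z+.5,0)])
E
```

```text
t 12.27 tip [-11.3929  25.6021 124.0254] rotvec(board) [ 0.001   0.2706 -0.0016] Fboard [ 0.1254  0.4254 -2.8919] gap 0.0177 tq [-0.0609 -0.7761  0.0439]
(-9.5, 25.3, 122.5, 0.235) turn [-0.001  0.001 -0.036] shift [ 3.35 -0.03 -0.32]
(-8, 25.3, 120.8, 0.2) turn [-0.     0.    -0.035] shift [ 3.65  0.31 -0.  ]
(-6, 25.3, 118.8, 0.14) turn [ 0.   -0.   -0.06] shift [5.63 1.3  0.  ]
(-4, 25.3, 116.8, 0.08) turn [-0.    0.   -0.06] shift [ 5.77  1.4  -0.  ]
(-2, 25.3, 114.8, 0.03) turn [-0.   -0.   -0.05] shift [ 5.21  0.91 -0.  ]
(-0.5, 25.3, 113.3, 0) turn [ 0.   -0.   -0.03] shift [3.46 0.32 0.  ]
```

Request:
drive_tool:
  rows:
    - [[0, 0, -0.018, 1.7, 0, 0, 1], [0, 0, -0.018, 1.7, 0, 0, 1], [0, 0, -0.017, 1.8, 0.1, 0, 1], [0, 0, -0.018, 1.8, 0.1, 0, 1], [0, 0, 0, 0, 0, 0, 1], [0, 0, 0, 0, 0, 0, 1]]

```text
clock: 12.77
eef_pos: [0.4858, 0.1383, 0.1955]
orientation: [0.707, -0.018, -0.697, 0.122]
ft_force: [-0.2, 0.9, -2.8]
finger_gap: 0.0175
```

```bash
python3 - <<'E'
from g import *
where()
Z=112.8
plan([(-8,25.3,Z+8,.2),(-6,25.3,Z+6,.14),(-4,25.3,Z+4,.08),(-2,25.3,Z+2,.03),(-.5,25.3,Z+.5,0)])
E
```

```text
t 12.77 tip [ -7.6744  25.5447 120.6658] rotvec(board) [ 0.0009  0.1987 -0.0014] Fboard [ 0.8757  0.045  -2.7566] gap 0.0175 tq [-0.0456 -0.6158  0.0617]
(-8, 25.3, 120.8, 0.2) turn [-0.001  0.001  0.001] shift [-0.15  0.27 -0.27]
(-6, 25.3, 118.8, 0.14) turn [ 0.   -0.   -0.06] shift [5.63 1.3  0.  ]
(-4, 25.3, 116.8, 0.08) turn [-0.    0.   -0.06] shift [ 5.77  1.4  -0.  ]
(-2, 25.3, 114.8, 0.03) turn [-0.   -0.   -0.05] shift [ 5.21  0.91 -0.  ]
(-0.5, 25.3, 113.3, 0) turn [ 0.   -0.   -0.03] shift [3.46 0.32 0.  ]
```

Request:
drive_tool:
  rows:
    - [[0, 0, -0.02, 1.7, 0.5, 0, 1], [0, 0, -0.02, 1.9, 0.5, 0, 1], [0, 0, -0.02, 1.9, 0.5, 0, 1], [0, 0, 0, 0, 0, 0, 1], [0, 0, 0, 0, 0, 0, 1]]

```text
clock: 13.18
eef_pos: [0.4862, 0.1359, 0.1903]
orientation: [0.707, 0.003, -0.7, 0.101]
ft_force: [0.3, 0.6, -3.0]
finger_gap: 0.0174
```

```bash
python3 - <<'E'
from g import *
where()
Z=112.8
plan([(-6,25.3,Z+6,.14),(-4,25.3,Z+4,.08),(-2,25.3,Z+2,.03),(-.5,25.3,Z+.5,0)])
E
```

```text
t 13.18 tip [ -5.6978  25.5378 118.826 ] rotvec(board) [ 0.0009  0.1385 -0.0017] Fboard [ 0.5875 -0.376  -3.0297] gap 0.0174 tq [ 0.0188 -0.6155  0.0778]
(-6, 25.3, 118.8, 0.14) turn [-0.002  0.001  0.002] shift [-0.03  0.2  -0.28]
(-4, 25.3, 116.8, 0.08) turn [-0.    0.   -0.06] shift [ 5.77  1.4  -0.  ]
(-2, 25.3, 114.8, 0.03) turn [-0.   -0.   -0.05] shift [ 5.21  0.91 -0.  ]
(-0.5, 25.3, 113.3, 0) turn [ 0.   -0.   -0.03] shift [3.46 0.32 0.  ]
```

Request:
drive_tool:
  rows:
    - [[0, 0, -0.02, 1.7, 0.5, 0, 1], [0, 0, -0.02, 1.9, 0.5, 0, 1], [0, 0, -0.02, 1.9, 0.5, 0, 1], [0, 0, 0, 0, 0, 0, 1], [0, 0, 0, 0, 0, 0, 1]]

```text
clock: 13.6
eef_pos: [0.4865, 0.1339, 0.185]
orientation: [0.706, 0.025, -0.703, 0.08]
ft_force: [-0.5, 0.9, -3.1]
finger_gap: 0.0176
```

```bash
python3 - <<'E'
from g import *
where()
Z=112.8
plan([(-4,25.3,Z+4,.08),(-2,25.3,Z+2,.03),(-.5,25.3,Z+.5,0)])
E
```

```text
t 13.6 tip [ -3.57    25.5329 117.0193] rotvec(board) [ 0.0009  0.0784 -0.0016] Fboard [ 1.0064  0.3777 -3.0817] gap 0.0176 tq [-0.0587 -0.4701  0.0941]
(-4, 25.3, 116.8, 0.08) turn [-0.002  0.001  0.002] shift [ 0.15  0.31 -0.28]
(-2, 25.3, 114.8, 0.03) turn [-0.   -0.   -0.05] shift [ 5.21  0.91 -0.  ]
(-0.5, 25.3, 113.3, 0) turn [ 0.   -0.   -0.03] shift [3.46 0.32 0.  ]
```

Request:
drive_tool:
  rows:
    - [[0, 0, -0.017, 1.5, 0.2, 0, 1], [0, 0, -0.017, 1.6, 0.3, 0, 1], [0, 0, -0.016, 1.6, 0.3, 0, 1], [0, 0, 0, 0, 0, 0, 1], [0, 0, 0, 0, 0, 0, 1]]

```text
clock: 14.02
eef_pos: [0.4867, 0.1327, 0.1803]
orientation: [0.706, 0.042, -0.705, 0.062]
ft_force: [-0.2, 0.3, -2.4]
finger_gap: 0.0174
```

```bash
python3 - <<'E'
from g import *
where()
Z=112.8
plan([(-2,25.3,Z+2,.03),(-.5,25.3,Z+.5,0)])
E
```

```text
t 14.02 tip [ -1.5048  25.5783 115.4125] rotvec(board) [ 0.001   0.0288 -0.0015] Fboard [ 0.3075  0.2054 -2.3512] gap 0.0174 tq [-0.0405  0.0705  0.2843]
(-2, 25.3, 114.8, 0.03) turn [-0.001  0.001  0.001] shift [ 0.55  0.4  -0.31]
(-0.5, 25.3, 113.3, 0) turn [ 0.   -0.   -0.03] shift [3.46 0.32 0.  ]
```

Request:
drive_tool:
  rows:
    - [[-0.005, 0, 0, 0, 0.4, 0, 1], [0, 0, -0.014, 1, 0.2, 0, 1], [0, 0, -0.014, 1, 0.2, 0, 1], [0, 0, 0, 0, 0, 0, 1], [0, 0, 0, 0, 0, 0, 1]]

```text
clock: 14.43
eef_pos: [0.4866, 0.132, 0.1782]
orientation: [-0.705, -0.054, 0.705, -0.054]
ft_force: [0.1, -0.5, -3.2]
finger_gap: 0.0179
```

```bash
python3 - <<'E'
from g import *
where()
E
```

```text
t 14.43 tip [ -0.3678  26.0679 115.2023] rotvec(board) [0.0014 0.0007 0.0038] Fboard [-0.5327 -0.0461 -3.1616] gap 0.0179 tq [0.0434 0.2072 0.171 ]
```

Request:
drive_tool:
  rows:
    - [[-0.003, 0, 0, 0.6, 0.2, 0, 1], [0, 0, 0, 0.4, 0, 0, 1], [0, 0, 0, 0, 0, 0, 1], [0, 0, 0, 0, 0, 0, 1]]

```text
clock: 14.77
eef_pos: [0.4869, 0.132, 0.178]
orientation: [-0.705, -0.055, 0.705, -0.056]
ft_force: [-2.9, -1.9, 5.9]
finger_gap: 0.0178
```

```bash
python3 - <<'E'
from g import *
where()
E
```

```text
t 14.77 tip [ -0.425   25.9355 114.8953] rotvec(board) [0.0005 0.0013 0.0073] Fboard [-1.4592  3.1643  5.9192] gap 0.0178 tq [0.7348 0.3307 0.0842]
```

Request:
drive_tool:
  rows:
    - [[0.003, 0, 0, -0.6, 0, 0, 1], [0, 0, 0, 0, 0, 0, 1], [0, 0, 0, 0, 0, 0, 1]]

```text
clock: 15.02
eef_pos: [0.4868, 0.132, 0.178]
orientation: [-0.705, -0.054, 0.705, -0.055]
ft_force: [-1.2, -1.1, 1.5]
finger_gap: 0.0174
```

```bash
python3 - <<'E'
from g import *
where()
E
```

```text
t 15.02 tip [ -0.3682  25.8754 114.9727] rotvec(board) [0.0009 0.001  0.0045] Fboard [-0.9044  1.2997  1.5388] gap 0.0174 tq [0.281  0.2769 0.205 ]
```

Request:
drive_tool:
  rows:
    - [[0, 0, 0, 0, 0, 0, 1], [0, 0, 0, 0, 0, 0, 1], [0, 0, 0, 0, 0, 0, 1], [0, 0, 0, 0, 0, 0, 1]]
  grip_force: 4

```text
clock: 15.35
eef_pos: [0.4869, 0.1321, 0.178]
orientation: [-0.705, -0.054, 0.705, -0.055]
ft_force: [-0.3, 0.4, 1.8]
finger_gap: 0.0182
```

```bash
python3 - <<'E'
from g import *
where()
E
```

```text
t 15.35 tip [ -0.2996  25.8306 114.9841] rotvec(board) [0.0008 0.0007 0.0042] Fboard [0.4014 0.1981 1.8365] gap 0.0182 tq [ 0.1286 -0.0209  0.01  ]
```

Request:
drive_tool:
  rows:
    - [[0, 0, 0, 0, 0, 0, 0.78], [0, 0, 0, 0, 0, 0, 0.7], [0, 0, 0, 0, 0, 0, 0.65], [0, 0, 0, 0, 0, 0, 0.65], [0, 0, 0, 0, 0, 0, 0.65]]

```text
clock: 15.77
eef_pos: [0.4867, 0.1319, 0.1779]
orientation: [-0.705, -0.054, 0.705, -0.055]
ft_force: [0.1, 0.2, -0.1]
finger_gap: 0.0294
```

```bash
python3 - <<'E'
from ov import *
where()
ov('side',imaging.get_image('side'),(180,80,330,190),5,'pics/ov2.png')
ov('top',imaging.get_image('top'),(140,150,260,270),5,'pics/ov2t.png')
E
```

```text
t 15.77 tip [ -0.4817  25.9926 114.814 ] rotvec(board) [0.0012 0.001  0.0042] Fboard [ 0.1833 -0.1706 -0.1201] gap 0.0294 tq [ 0.0223  0.0072 -0.0183]
```

View pics/ov2.png

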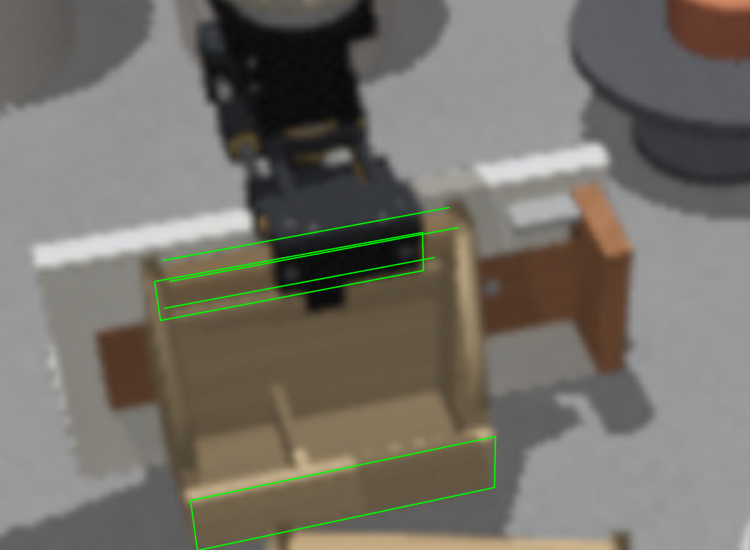

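View pics/ov2t.png

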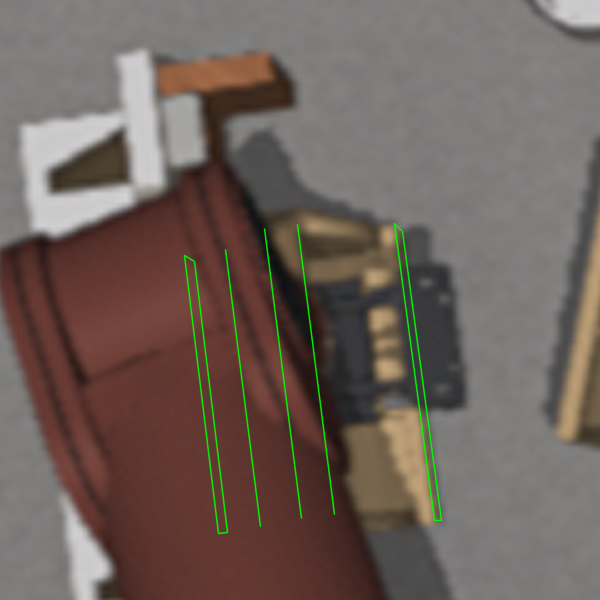

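Request:
drive_tool:
  rows:
    - [[0, 0, 0, 0, 0, 0, 0.8], [0, 0, 0, 0, 0, 0, 0.9], [0, 0, 0, 0, 0, 0, 1], [0, 0, 0, 0, 0, 0, 1], [0, 0, 0, 0, 0, 0, 1], [0, 0, 0, 0, 0, 0, 1]]
  grip_force: 8

```text
clock: 16.37
eef_pos: [0.4867, 0.132, 0.178]
orientation: [-0.705, -0.054, 0.705, -0.055]
ft_force: [0.1, 0.3, 0.2]
finger_gap: 0.0182
```

```bash
python3 - <<'E'
from g import *
where()
E
```

```text
t 16.37 tip [ -0.3751  25.9822 114.8939] rotvec(board) [0.0011 0.0009 0.0043] Fboard [ 0.2705 -0.1691  0.2375] gap 0.0182 tq [ 0.0319 -0.1237  0.0285]
```

Request:
drive_tool:
  rows:
    - [[0, 0, 0, 0, 0, -1.5, 1], [0, 0, 0, 0, 0, -2.5, 1], [0, 0, 0, 0, 0, -3, 1], [0, 0, 0, 0, 0, -3, 1], [0, 0, 0, 0, 0, 0, 1]]

```text
clock: 16.78
eef_pos: [0.496, 0.1326, 0.1776]
orientation: [-0.704, -0.053, 0.706, -0.055]
ft_force: [-5.5, -3.5, 3.6]
finger_gap: 0.018
```

```bash
python3 - <<'E'
from ov import *
where()
i=imaging.get_image('side');cv2.imwrite('pics/s7.png',cv2.resize(i[80:190,180:330],None,fx=5,fy=5,interpolation=cv2.INTER_CUBIC))
E
```

```text
t 16.78 tip [ -1.2588  16.8834 114.4794] rotvec(board) [0.0038 0.0021 0.0038] Fboard [-2.6535  5.9193  3.5726] gap 0.018 tq [1.226  0.5457 0.0912]
```

View pics/s7.png

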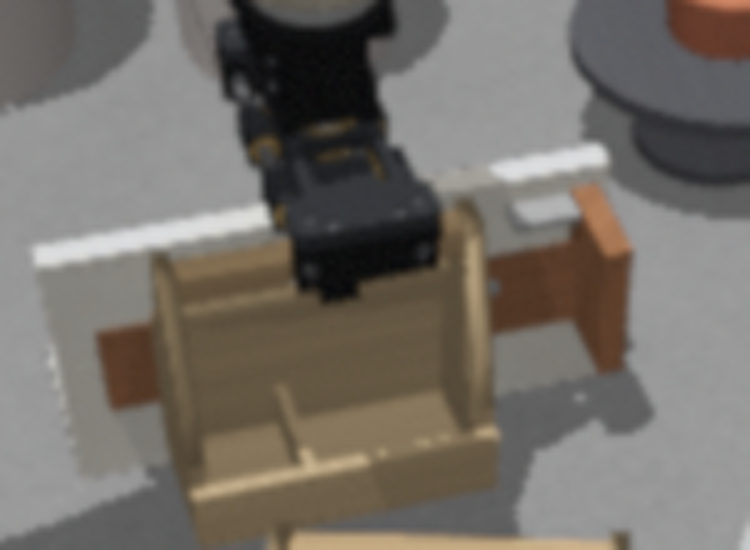

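Request:
drive_tool:
  rows:
    - [[0, 0, 0, -0.8, 0.8, 0.8, 1], [0, 0, 0, 0, 0, 0, 1], [0, 0, 0, 0, 0, 0, 1]]
  grip_force: 18

```text
clock: 17.08
eef_pos: [0.496, 0.1324, 0.1784]
orientation: [-0.705, -0.054, 0.705, -0.055]
ft_force: [0.1, 0.7, -3.7]
finger_gap: 0.0171
```

```bash
python3 - <<'E'
from ov import *
where()
E
```

```text
t 17.08 tip [ -1.3133  16.791  115.3596] rotvec(board) [0.0013 0.0009 0.0041] Fboard [ 0.7146 -0.2007 -3.7368] gap 0.0171 tq [-0.0271 -0.0462 -0.0282]
```

Request:
drive_tool:
  rows:
    - [[0, 0, 0, 0, 0, -1.5, 1], [0, 0, 0, 0, 0, -3, 1], [0, 0, 0, 0, 0, -3, 1], [0, 0, 0, 0, 0, -3, 1], [0, 0, 0, 0, 0, -1.5, 1], [0, 0, 0, 0, 0, 0, 1]]

```text
clock: 17.58
eef_pos: [0.5083, 0.1344, 0.1786]
orientation: [-0.705, -0.054, 0.705, -0.055]
ft_force: [0.1, 0.2, -5.2]
finger_gap: 0.0176
```

```bash
python3 - <<'E'
from ov import *
where()
i=imaging.get_image('side');cv2.imwrite('pics/s8.png',cv2.resize(i[80:190,180:330],None,fx=5,fy=5,interpolation=cv2.INTER_CUBIC))
E
```

```text
t 17.58 tip [ -1.1587   4.3272 115.5873] rotvec(board) [0.0011 0.0007 0.0041] Fboard [ 0.1352 -0.1585 -5.1903] gap 0.0176 tq [-0.0535  0.0299 -0.032 ]
```

View pics/s8.png

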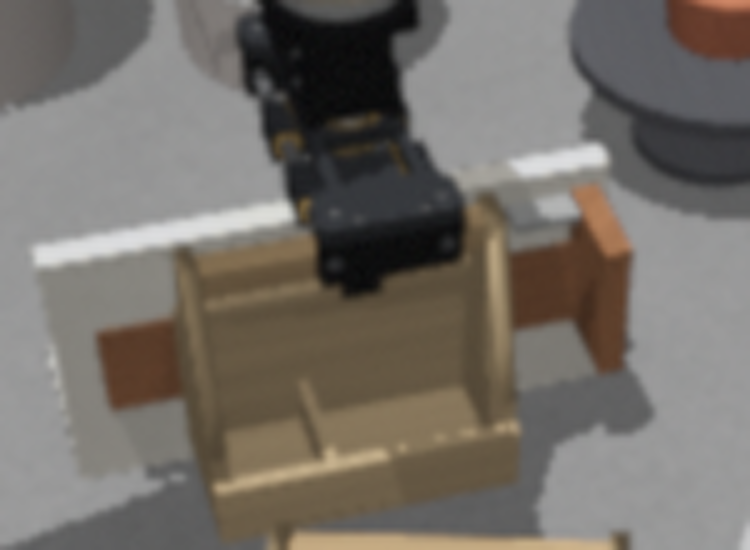

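Request:
drive_tool:
  rows:
    - [[0, 0, 0, 0.3, 0, -2, 1], [0, 0, 0, 0, 0, -4, 1], [0, 0, 0, 0, 0, -4, 1], [0, 0, 0, 0, 0, -4, 1], [0, 0, 0, 0, 0, -4, 1], [0, 0, 0, 0, 0, -4, 1], [0, 0, 0, 0, 0, -2, 1], [0, 0, 0, 0, 0, 0, 1]]

```text
clock: 18.3
eef_pos: [0.532, 0.1382, 0.1783]
orientation: [-0.705, -0.054, 0.705, -0.055]
ft_force: [-0.4, 0.4, -4.5]
finger_gap: 0.0178
```

```bash
python3 - <<'E'
from ov import *
where()
E
```

```text
t 18.3 tip [ -0.9815 -19.7272 115.2565] rotvec(board) [0.0011 0.0006 0.0042] Fboard [ 0.4444  0.3373 -4.5336] gap 0.0178 tq [-0.0718 -0.0979  0.0337]
```

Request:
drive_tool:
  rows:
    - [[0, 0, 0, 0, 0, -1.5, 1], [0, 0, 0, 0, 0, -3, 1], [0, 0, 0, 0, 0, -3, 1], [0, 0, 0, 0, 0, -3, 1], [0, 0, 0, 0, 0, -3, 1], [0, 0, 0, 0, 0, -1.5, 1], [0, 0, 0, 0, 0, 0, 1]]

```text
clock: 18.88
eef_pos: [0.5467, 0.1404, 0.1783]
orientation: [-0.705, -0.054, 0.705, -0.055]
ft_force: [-0.3, 0.5, -3.0]
finger_gap: 0.0176
```

```bash
python3 - <<'E'
from ov import *
where()
i=imaging.get_image('side');cv2.imwrite('pics/s9.png',cv2.resize(i[80:190,180:330],None,fx=5,fy=5,interpolation=cv2.INTER_CUBIC))
E
```

```text
t 18.88 tip [ -0.9818 -34.6118 115.2622] rotvec(board) [0.0011 0.0007 0.0041] Fboard [ 0.5445  0.2395 -3.0174] gap 0.0176 tq [-0.0885 -0.0869  0.0317]
```

View pics/s9.png

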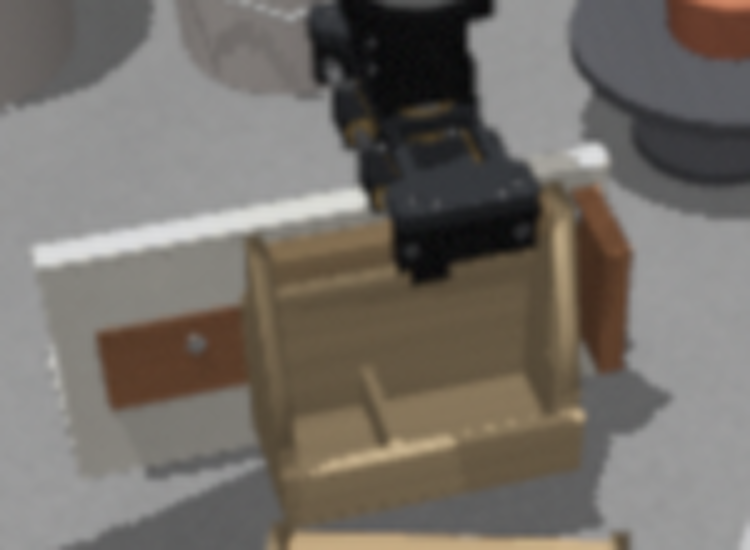

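Request:
drive_tool:
  rows:
    - [[0, 0, 0, 0, 0, -1.5, 1], [0, 0, 0, 0, 0, -2, 1], [0, 0, 0, 0, 0, -2, 1], [0, 0, 0, 0, 0, -2, 1], [0, 0, 0, 0, 0, -1.5, 1], [0, 0, 0, 0, 0, 0, 1]]

```text
clock: 19.43
eef_pos: [0.5556, 0.1418, 0.1783]
orientation: [-0.705, -0.054, 0.705, -0.055]
ft_force: [0.1, 0.6, -3.4]
finger_gap: 0.0179
```

Request:
drive_tool:
  rows:
    - [[0, 0, 0, 0, 0, -1.5, 1], [0, 0, 0, 0, 0, -1.5, 1], [0, 0, 0, 0, 0, -1.5, 1], [0, 0, 0, 0, 0, 0, 1], [0, 0, 0, 0, 0, 0, 1]]

```text
clock: 19.85
eef_pos: [0.5598, 0.1425, 0.1783]
orientation: [-0.705, -0.054, 0.705, -0.055]
ft_force: [-0.3, 0.1, -3.1]
finger_gap: 0.018
```

Request:
drive_tool:
  rows:
    - [[0, 0, 0, 0, 0, -1.2, 1], [0, 0, 0, 0, 0, -1.2, 1], [0, 0, 0, 0, 0, 0, 1], [0, 0, 0, 0, 0, 0, 1]]

```text
clock: 20.18
eef_pos: [0.5622, 0.1428, 0.1784]
orientation: [-0.705, -0.054, 0.705, -0.055]
ft_force: [0.4, 0.5, -4.3]
finger_gap: 0.0176
```

```bash
python3 - <<'E'
from ov import *
where()
i=imaging.get_image('side');cv2.imwrite('pics/s10.png',cv2.resize(i[80:190,180:330],None,fx=5,fy=5,interpolation=cv2.INTER_CUBIC))
E
```

```text
t 20.18 tip [ -0.9698 -50.2683 115.3292] rotvec(board) [0.001  0.0009 0.0041] Fboard [ 0.4267 -0.44   -4.3452] gap 0.0176 tq [-0.0718 -0.0355  0.0574]
```

View pics/s10.png

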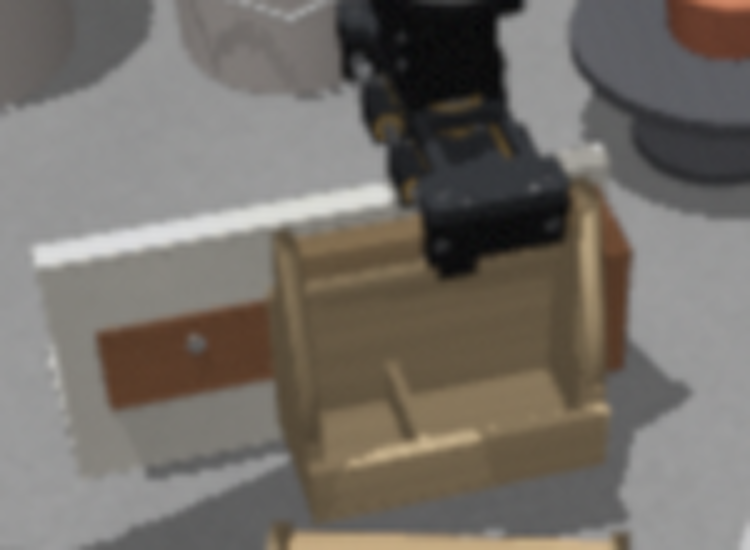

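Request:
drive_tool:
  rows:
    - [[0, 0, 0, 0, 0, -1.2, 1], [0, 0, 0, 0, 0, -1.2, 1], [0, 0, 0, 0, 0, 0, 1], [0, 0, 0, 0, 0, 0, 1]]

```text
clock: 20.57
eef_pos: [0.5646, 0.1432, 0.1784]
orientation: [-0.705, -0.054, 0.705, -0.055]
ft_force: [-0.2, 0.9, -4.0]
finger_gap: 0.0181
```

Request:
drive_tool:
  rows:
    - [[0, 0, 0, 0, 0, -1, 1], [0, 0, 0, 0, 0, -1, 1], [0, 0, 0, 0, 0, 0, 1], [0, 0, 0, 0, 0, 0, 1]]

```text
clock: 20.9
eef_pos: [0.5665, 0.1435, 0.1784]
orientation: [-0.705, -0.054, 0.705, -0.055]
ft_force: [-0.1, 0.2, -4.1]
finger_gap: 0.0177
```

```bash
python3 - <<'E'
from ov import *
where()
E
```

```text
t 20.9 tip [ -0.8958 -54.6376 115.3064] rotvec(board) [0.001  0.0009 0.0042] Fboard [ 0.1796  0.0683 -4.0636] gap 0.0177 tq [-0.0316 -0.1043  0.0053]
```

Request:
drive_tool:
  rows:
    - [[0, 0, 0, 0, 0, -1, 1], [0, 0, 0, 0, 0, -1, 1], [0, 0, 0, 0, 0, 0, 1], [0, 0, 0, 0, 0, 0, 1]]

```text
clock: 21.23
eef_pos: [0.5685, 0.1438, 0.1784]
orientation: [-0.705, -0.054, 0.705, -0.055]
ft_force: [0.1, 0.6, -4.2]
finger_gap: 0.0177
```

Request:
drive_tool:
  rows:
    - [[0, 0, 0, 0, 0, -1, 1], [0, 0, 0, 0, 0, 0, 1], [0, 0, 0, 0, 0, 0, 1]]

```text
clock: 21.48
eef_pos: [0.5695, 0.1439, 0.1784]
orientation: [-0.705, -0.054, 0.705, -0.055]
ft_force: [-0.3, 0.2, -4.3]
finger_gap: 0.0177
```

Request:
drive_tool:
  rows:
    - [[0, 0, 0, 0, 0, -1, 1], [0, 0, 0, 0, 0, 0, 1], [0, 0, 0, 0, 0, 0, 1]]

```text
clock: 21.73
eef_pos: [0.5705, 0.1441, 0.1783]
orientation: [-0.705, -0.054, 0.705, -0.055]
ft_force: [0.8, -0.2, -4.1]
finger_gap: 0.0181
```

```bash
python3 - <<'E'
from ov import *
where()
E
```

```text
t 21.73 tip [ -0.8775 -58.6089 115.2664] rotvec(board) [0.0011 0.0009 0.0043] Fboard [-0.2859 -0.7721 -4.0988] gap 0.0181 tq [-0.0644 -0.1173  0.0124]
```

Request:
drive_tool:
  rows:
    - [[0, 0, 0, 0, 0, -1, 1], [0, 0, 0, 0, 0, 0, 1], [0, 0, 0, 0, 0, 0, 1]]

```text
clock: 21.98
eef_pos: [0.5714, 0.1442, 0.1783]
orientation: [-0.705, -0.054, 0.705, -0.055]
ft_force: [-0.3, 0.9, -3.3]
finger_gap: 0.0179
```

Request:
drive_tool:
  rows:
    - [[0, 0, 0, 0, 0, -1, 1], [0, 0, 0, 0, 0, 0, 1], [0, 0, 0, 0, 0, 0, 1]]

```text
clock: 22.23
eef_pos: [0.5724, 0.1444, 0.1784]
orientation: [-0.705, -0.054, 0.705, -0.055]
ft_force: [-0.6, 0.8, -3.1]
finger_gap: 0.018
```

```bash
python3 - <<'E'
from ov import *
where()
i=imaging.get_image('side');cv2.imwrite('pics/s11.png',cv2.resize(i[80:190,180:330],None,fx=5,fy=5,interpolation=cv2.INTER_CUBIC))
i=imaging.get_image('top');cv2.imwrite('pics/t11.png',cv2.resize(i[140:260,140:260],None,fx=5,fy=5,interpolation=cv2.INTER_CUBIC))
E
```

```text
t 22.23 tip [ -0.889  -60.6296 115.3016] rotvec(board) [0.001  0.0009 0.0042] Fboard [ 0.8363  0.4397 -3.0785] gap 0.018 tq [-0.0761 -0.0427  0.0284]
```

View pics/s11.png

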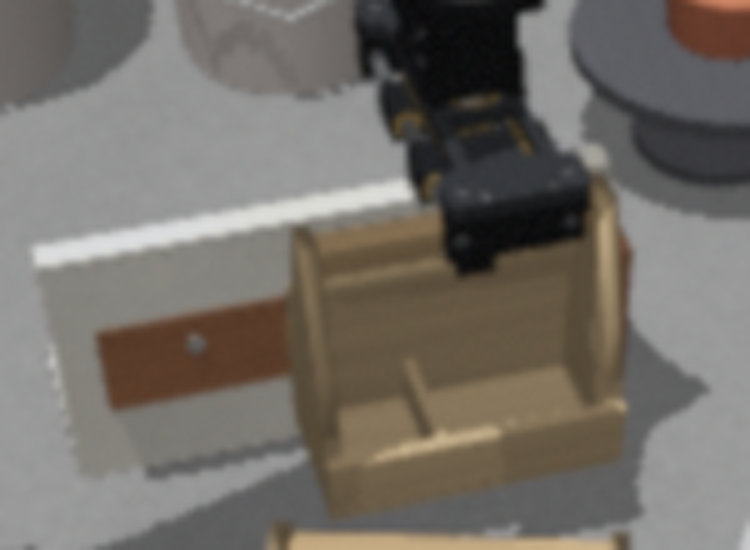

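View pics/t11.png

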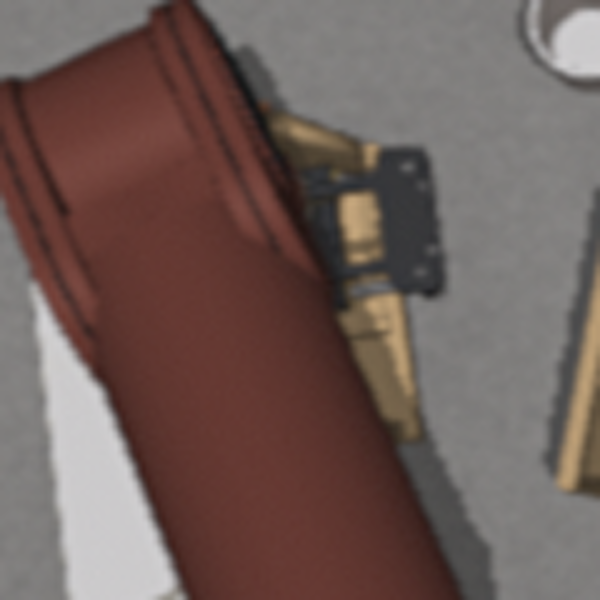

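```bash
python3 - <<'E'
from ov import *
from fit import px
Rb=R.from_euler('z',BOARD[2]+.003)
q=px((180,80),5,[(330,517),(625,458),(622,403)])
for u,z in zip(q,(.040,.040,.082)):
    P=unproj('side',u,z)[0]; print(1000*Rb.inv().apply(P-[BOARD[0],BOARD[1],0]))
E
```

```text
[-112.8065   35.8914   40.    ]
[-115.8075 -146.8177   40.    ]
[-111.121  -143.9534   82.    ]
```

Request:
drive_tool:
  rows:
    - [[0, 0, 0, 0, 0, -1, 1], [0, 0, 0, 0, 0, 0, 1], [0, 0, 0, 0, 0, 0, 1]]

```text
clock: 22.58
eef_pos: [0.5731, 0.1445, 0.1783]
orientation: [-0.704, -0.054, 0.706, -0.055]
ft_force: [-2.1, -1.3, -3.0]
finger_gap: 0.0179
```

Request:
drive_tool:
  rows:
    - [[0, 0, 0, 0, 0, -1, 1], [0, 0, 0, 0, 0, 0, 1], [0, 0, 0, 0, 0, 0, 1]]

```text
clock: 22.83
eef_pos: [0.5732, 0.1446, 0.1781]
orientation: [-0.704, -0.054, 0.706, -0.055]
ft_force: [-6.2, -1.1, -0.3]
finger_gap: 0.0173
```

```bash
python3 - <<'E'
from ov import *
where()
E
```

```text
t 22.83 tip [ -0.8549 -61.2797 115.0506] rotvec(board) [0.0035 0.0013 0.0044] Fboard [-0.136   6.3132 -0.2957] gap 0.0173 tq [ 1.3576 -0.0886  0.0353]
```

Request:
drive_tool:
  rows:
    - [[0, 0, 0, 0, 0, 1, 1], [0, 0, 0, 0.4, 0, 0, 1], [0, 0, 0, 0, 0, 0, 1], [0, 0, 0, 0, 0, 0, 1]]

```text
clock: 23.17
eef_pos: [0.5731, 0.1446, 0.178]
orientation: [-0.704, -0.054, 0.706, -0.055]
ft_force: [-3.9, 0.2, -1.3]
finger_gap: 0.0176
```

```bash
python3 - <<'E'
from ov import *
where()
E
```

```text
t 23.17 tip [ -0.8143 -61.2813 114.8905] rotvec(board) [0.0015 0.001  0.0043] Fboard [ 0.7562  3.8018 -1.3298] gap 0.0176 tq [ 0.805  -0.1738  0.0562]
```

Request:
drive_tool:
  rows:
    - [[0, 0, 0, 0, 0, 0, 1], [0, 0, 0, 0, 0, 0, 1], [0, 0, 0, 0, 0, 0, 1], [0, 0, 0, 0, 0, 0, 1]]
  grip_force: 4

```text
clock: 23.5
eef_pos: [0.5733, 0.1445, 0.1779]
orientation: [-0.705, -0.054, 0.705, -0.055]
ft_force: [-3.7, 0.2, -2.3]
finger_gap: 0.0182
```

```bash
python3 - <<'E'
from ov import *
where()
E
```

```text
t 23.5 tip [ -0.9207 -61.5195 114.8402] rotvec(board) [0.0012 0.0009 0.0041] Fboard [ 0.7545  3.6132 -2.2603] gap 0.0182 tq [ 0.5915 -0.1533  0.0621]
```

Request:
drive_tool:
  rows:
    - [[0, 0, 0, 0, 0, 0, 0.78], [0, 0, 0, 0, 0, 0, 0.72], [0, 0, 0, 0, 0, 0, 0.65], [0, 0, 0, 0, 0, 0, 0.6], [0, 0, 0, 0, 0, 0, 0.55], [0, 0, 0, 0, 0, 0, 0.55], [0, 0, 0, 0, 0, 0, 0.55]]

```text
clock: 24.08
eef_pos: [0.5735, 0.1445, 0.178]
orientation: [-0.705, -0.054, 0.705, -0.055]
ft_force: [0.5, 0.9, -0.8]
finger_gap: 0.0386
```

```bash
python3 - <<'E'
from ov import *
where()
i=imaging.get_image('side');cv2.imwrite('pics/s12.png',cv2.resize(i[80:190,180:330],None,fx=5,fy=5,interpolation=cv2.INTER_CUBIC))
E
```

```text
t 24.08 tip [ -0.9107 -61.666  114.9656] rotvec(board) [0.0008 0.001  0.0042] Fboard [ 0.7768 -0.585  -0.8124] gap 0.0386 tq [ 0.0179 -0.0491 -0.0076]
```

View pics/s12.png

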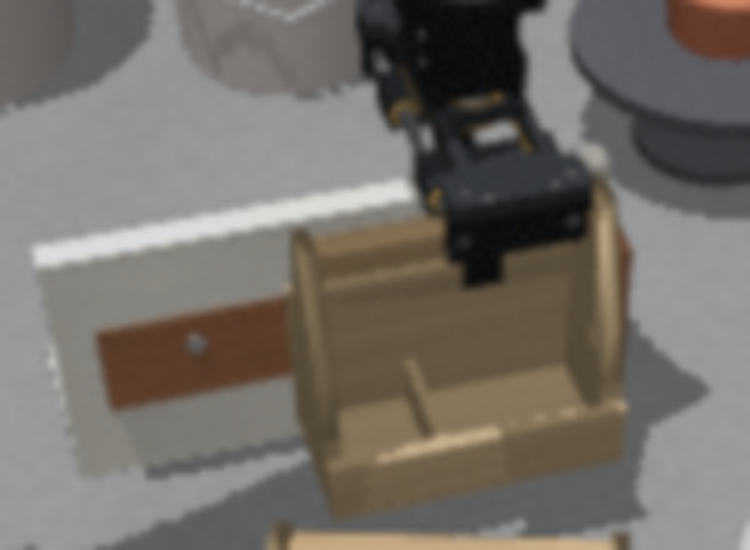

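Free of forces, the tote hangs by itself against the stop. Retreat straight up and look again.

Request:
drive_tool:
  rows:
    - [[0, 0, 0, -4, 0, 0, 0.55], [0, 0, 0, -10, 0, 0, 0.55], [0, 0, 0, -15, 0, 0, 0.55], [0, 0, 0, -25, 0, 0, 0.55], [0, 0, 0, -30, 0, 0, 0.55], [0, 0, 0, -30, 0, 0, 0.55], [0, 0, 0, -15, 0, 0, 0.55], [0, 0, 0, 0, 0, 0, 0.55]]

```text
clock: 24.8
eef_pos: [0.5749, 0.1456, 0.3122]
orientation: [0.707, 0.054, -0.703, 0.054]
ft_force: [-0.8, 0.8, 1.1]
finger_gap: 0.0389
```

Request:
drive_tool:
  rows:
    - [[0, 0, 0, -10, 30, 20, 0.55], [0, 0, 0, -10, 35, 20, 0.55], [0, 0, 0, 0, 35, 20, 0.55], [0, 0, 0, 0, 35, 20, 0.55], [0, 0, 0, 0, 35, 20, 0.55], [0, 0, 0, 0, 35, 20, 0.55], [0, 0, 0, 0, 15, 5, 0.55], [0, 0, 0, 0, 0, 0, 0.55]]

```text
clock: 25.47
eef_pos: [0.4821, -0.0969, 0.3273]
orientation: [-0.705, -0.051, 0.706, -0.053]
ft_force: [0.4, -0.5, 0.9]
finger_gap: 0.0392
```

```bash
python3 - <<'E'
from ov import *
print(st()[0]['clock'],st()[2],st()[0]['ft_force'])
i=imaging.get_image('side');cv2.imwrite('pics/side13.png',i);cv2.imwrite('pics/s13.png',cv2.resize(i[80:190,180:330],None,fx=5,fy=5,interpolation=cv2.INTER_CUBIC))
i=imaging.get_image('top');cv2.imwrite('pics/top13.png',i);cv2.imwrite('pics/t13.png',cv2.resize(i[140:260,140:260],None,fx=5,fy=5,interpolation=cv2.INTER_CUBIC))
E
```

```text
25.4667 [ 0.4821 -0.0969  0.3273] [ 0.3783 -0.4938  0.8612]
```

View pics/s13.png

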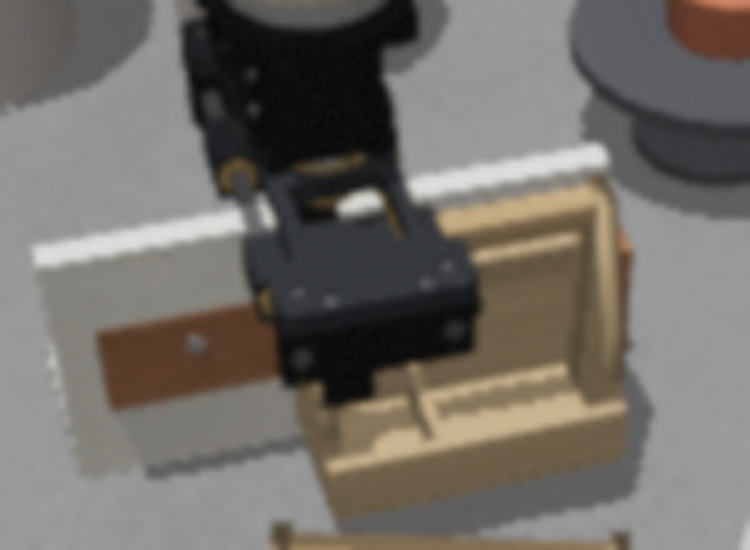

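View pics/top13.png

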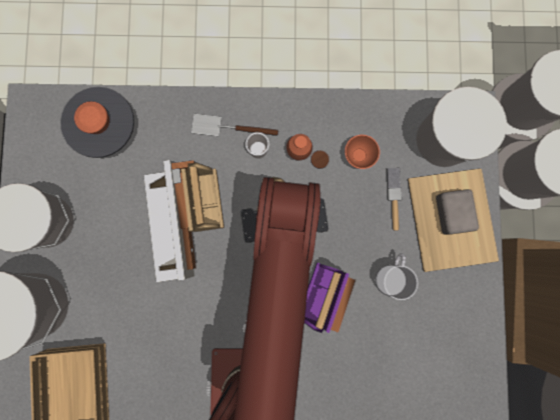

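View pics/t13.png

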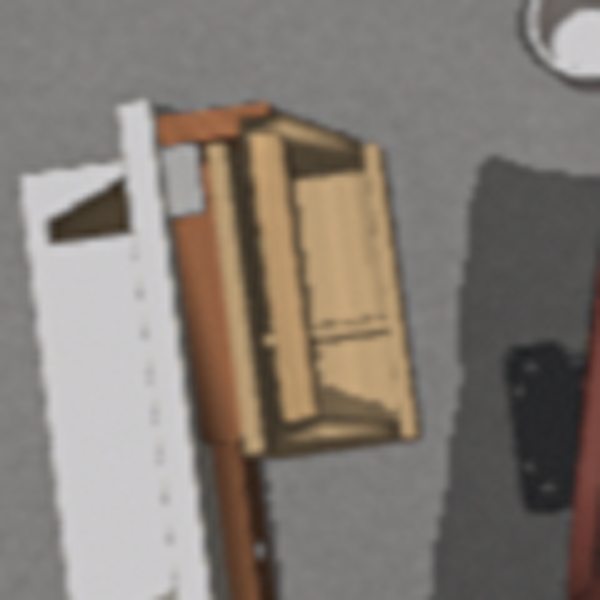

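```bash
python3 - <<'E'
from ov import *
import ov
B=[BOARD[0],BOARD[1],0]
for dy in(0,):
    Rb=R.from_euler('z',BOARD[2]+.003)
    ov.totepts=lambda P:np.array(B)+Rb.apply((np.array(P,float)+[-66,-55+dy,115-75])/1000)
    ov.ov('top',cv2.imread('pics/top13.png'),(140,140,260,260),5,'pics/o13t.png')
    ov.ov('side',cv2.imread('pics/side13.png'),(180,80,330,190),5,'pics/o13s.png')
a=cv2.imread('pics/o13t.png')[:550];b=cv2.imread('pics/o13s.png')[:,400:]
cv2.imwrite('pics/o13.png',cv2.resize(np.hstack([a[:550,100:500],b]),None,fx=1,fy=1))
E
```

```text
(no output)
```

View pics/o13.png

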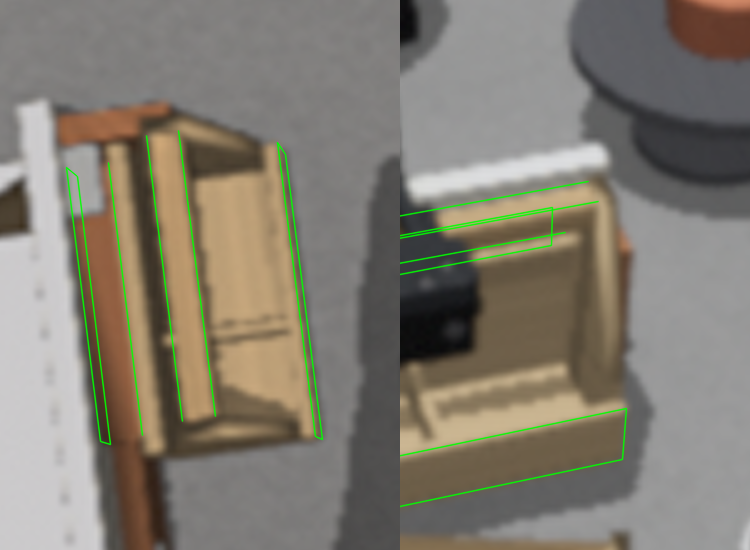

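```bash
python3 -c "
from workcell import ctrl,read_state
print(ctrl.close_job(), read_state()['clock'])"
```

```text
the job is handed in; nothing more can be done
the job is handed in; nothing more can be done
```

The tote with the strip is hung on the cleat, slid under the tab against the end stop and let go. I handed the job in at about 25.6 s of the 72 s allowed; no verdict was reported.

**How it went**
- **Hooking:** I gripped the handle and leaned the tote 0.32 rad. I lowered it until the strip was felt on the cleat slope, then swung it upright into the groove and checked that it hung on its own.
- **Sliding:** I slid it about 85 mm to the stop, felt contact there, opened the fingers and backed away.
- **Slip:** During the first 9 mm the light grip slipped 5–7 mm along the handle, with about 6 N of drag. I eased the load off the cleat, gripped at 18 N, and the rest of the slide was nearly free of force.
- **Forces:** The readings I took between moves never showed more than about 10 N between tote and board. I did not see the values within each move.

**Last checks**
- After the fingers opened, force and torque read near zero, so nothing is touching the tote.
- In the pictures the strip lies under the tab and against the board, and the side rests against the stop. The outline of the nominal home pose fits the last pictures to about 1 pixel (2–3 mm).
- The other things stand where they were in the pictures. The plain tote is largely hidden by the arm in the last top view.

**Disagreements**
- The camera-based height of the groove came out at about 113 mm from the first touch, and about 115 mm when I felt the bottom.
- In the pictures the handle sat 1–2 pixels lower than my overlays throughout.

Both are close to the calibration's stated 2 mm, except that the handle offset reached about 4–5 mm in one view.

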